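# Clear the offcuts from under the forge bench's tool rack

### The arm

A 6-joint arm with a two-finger parallel gripper is mounted at the origin on the work surface. World frame = base frame: x ahead of the robot, y to its left, z up, the work surface at z = 0. Lengths are in m, angles in rad, forces in N, time in s.
With the tool pointing down it reaches from about 0.425 to 0.95 m from the base axis. Payload 3.5 kg.
Tool frame: the origin (TCP) lies midway between the tips of the shut fingers; the grasp point (between the pads) lies 19 mm behind it; z points along the fingers, y is the line along which they close (so a half turn about z gives the same grasp; the last joint's range is limited). The gripper opens to 85 mm and grips with 20 to 120 N. Pads are 22 mm wide; open, the fingers measure 114 mm over their backs; the gripper's body (76 mm by 85 mm) begins 54 mm behind the grasp point. The pads swing forward as they close: fully open they stand 13 mm farther back than shut.
Start: joints at [-1.377, 0.286, 1.577, -0, 1.279, -0.15], TCP at [0.228, -0.635, 0.231] pointing down, gripper open.
Joint ranges: [-2.77, 2.77], [-0.9, 2.22], [0.21, 2.48], [-1.53, 4.67], [0.24, 2.81], [-2.84, 2.84]. Speed limits (rad/s): [2.79, 2.79, 3.14, 3.14, 3.14, 3.14].

### API

Orientations are given as a unit quaternion [x, y, z, w].
In Python, from plant import ctrl gives the robot as it stands.
- The arm moves only by the tool move_arm, never from a script. Its argument "plan" is a list of rows, each an object of numbers: "x", "y", "z": the shift along the tool's x, y, z in m; "yaw": the turn about the tool's z in rad; "fingers": the closure, from 0 (fully open) to 1 (shut). In form: [{"x": .., "y": .., "z": .., "yaw": .., "fingers": ..}, ...]. A call has 1 to 5 rows; each row is the pose to reach, as a shift and turn from the pose commanded when the call began, along the tool's axes at that moment; what a row does not reach only later rows make up. A row lasts 1/10 s, in which the tool goes at most 50 mm and 8.59 degrees, less where a joint would pass 70% of its speed; a pose out of reach is approached as far as the arm can. A call with a gripper value outside its range is refused whole. The fingers move at their own pace and stop on an object; "force" is the grip in N (left out, the last holds). Time passes only in rows, so rows that repeat a pose let the fingers close. It gives the time, the measured TCP pose, the force, the opening and the grip force at its end, in the units of the state.
- ctrl.get_state(): the state, without advancing time (a new reading comes with each control period).
- ctrl.read_camera(name): name is "side" or "top"; returns the picture (384x512x3 uint8, red, green, blue); there is no depth.
- ctrl.camera_model(name): a dict with "intrinsics" (3x3 intrinsics, pixels), "distortion" ([k1, k2, p1, p2, k3] as OpenCV has them; the pictures are not rectified), "cam_to_world" (4x4, takes a point from camera to world coordinates). Camera axes: x right, y up, looking along -z (the intrinsics and any distortion apply to the point x, -y, -z); pixel columns grow to the right and rows downward; lengths in m; the calibration is good to about 2 mm. A picture is of the moment at which its call begins. camera_model takes no time and is no camera call.
- ctrl.sign_off(): hands the job in; it is judged then, once.
The state is a dict: "time": time; "qpos": joint angles; "dq": joint speeds; "joint_efforts": joint torques, N m; "eef_pos": TCP position; "tcp_rot": TCP orientation; "contact_force": force on the tool from outside, world axes, zero at the start; "wrist_torque": the same for the moment, N m; "opening": opening from 0.0 (shut) to 1.0 (fully open); "finger_force": force on a finger pad.
Only numpy, scipy, OpenCV 4.12 (cv2) and the standard library are available. Lean on these libraries where they do the work, as an engineer would, in place of code of your own. Each camera call takes 0.05 s, during which the arm holds its last target. There are 200 camera calls.

### The job

Two offcuts, a pale block of ash wood and a grey square steel tube end, have been left lying under the low slatted tool rack on the bench. Draw each of them out and lay it flat in the green scrap bin, setting it down gently on the scrap already in there: do not drop it or ram it down. Leave the blue-ended drift lying under the rack and the tin and stone box on top of it where they are, and do not knock the rack.

Things in the scene. Friction and masses are not known exactly. Their poses are not given: they have to be found in the camera images.
- rack: Fixed low rack of wooden slats, 440 mm long (its x, away from the robot) by 168 mm deep (y), across the bench from the bin. Slat undersides 150, tops 162 mm above the bench; things on top reach 255 mm. Legs at both ends, beyond x = -190 and 190 mm; long sides open. Origin on the bench under its centre. A hand pointing down cannot reach under it, one leaned 40 degrees can.
- wood_offcut: Loose pale ash block with a darker band, 140 mm long (its x) by 38 wide (y) by 32 high, 0.07 to 0.16 kg. Origin at the centre of its underside. Starts flat on the bench under the rack, lying across it (along the rack's y), each end 4 to 24 mm in from the edge of the slats, in the middle or the far one (from the robot) of three lanes 80 mm apart. Slides freely on the bench.
- wood_mid (a point): Centre of the wood offcut's volume, 16 mm above its underside.
- tube_offcut: Loose grey square steel tube end, a rusty band round it, black at both ends (solid to the touch), 140 mm long (its x) by 40 wide (y) by 30 high, 0.22 to 0.45 kg. Origin at the centre of its underside. Starts like the wood offcut, in the other of those two lanes. Gripped by its end it may droop when lifted.
- tube_mid (a point): Centre of the tube offcut's volume, 15 mm above its underside.
- drift: Loose stepped steel drift with a blue 24 mm square grip end, 130 mm long (its x) by 24 mm by 24 mm high. A good tool that lies across in the lane nearest the robot; it stays there. Origin at the underside, 5 mm short of mid-length.
- bin: Fixed green open scrap bin, outside 230 (its x) by 210 (y) by 85 mm high, walls 6, on the robot's left or right. Origin at the centre of its underside, on the bench. Holds a firm level layer of scrap whose top is 15 to 50 mm above the bench, not measured: feel for it. Both offcuts fit side by side along the bin's x, 76 mm apart; open the fingers only to about 60 mm in there.
- stone: Red sharpening stone box, 150 by 50 by 28 mm, on top of the rack. Stays.
- tin: Tin, 64 mm across and 90 mm tall, standing on top of the rack. Stays.
There are look-alikes about, which are no part of the job. Leave any turquoise look-alike of the wood_offcut alone.

How it is judged:
At the end, for the whole second after the job is handed in: Both offcuts lie in the bin, released and at rest: each one's centre is within 95 mm of the bin's centre along the bin's x, within 85 mm along its y, and less than 85 mm above the bench (below the rim), and its length is within 20 degrees of level (x of wood_mid in the frame of bin between -0.095 and 0.095 m and y of wood_mid in the frame of bin between -0.085 and 0.085 m and height (world z) of each of wood_mid, tube_mid below 0.085 m and angle between wood_offcut's own x axis and vertical between 1.22 and 1.92 rad and linear speed of each of wood_offcut, tube_offcut below 0.02 m/s and angular speed of each of wood_offcut, tube_offcut below 0.2 rad/s and contact force between the fingers and wood_offcut below 0.1 N and x of tube_mid in the frame of bin between -0.095 and 0.095 m and y of tube_mid in the frame of bin between -0.085 and 0.085 m and angle between tube_offcut's own x axis and vertical between 1.22 and 1.92 rad and contact force between the fingers and tube_offcut below 0.1 N); the robot touches nothing.
It fails at once if an offcut is dropped or thrown (moves faster than 0.75 m/s while the robot does not touch it: a fall of about 30 mm) ((linear speed of wood_offcut above 0.75 m/s and contact force between each of the fingers, the arm and wood_offcut below 0.05 N) or (linear speed of tube_offcut above 0.75 m/s and contact force between each of the fingers, the arm and tube_offcut below 0.05 N)).
It fails at once if an offcut is rammed down in the bin (pressed on it with over 45 N while held) ((contact force between wood_offcut and bin above 45 N and contact force between the fingers and wood_offcut above 1 N) or (contact force between tube_offcut and bin above 45 N and contact force between the fingers and tube_offcut above 1 N)).
It fails at once if the drift under the rack is moved by more than 20 mm (distance of drift from where it was at the start of the episode above 0.02 m).
It fails at once if the tin or the stone box on the rack is moved by more than 20 mm (distance of any of stone, tin from where it was at the start of the episode above 0.02 m).
It fails at once if the robot knocks the rack (over 30 N) (contact force between any of the arm, the fingers and rack above 30 N).
It also fails if it takes over 72 s, if anything falls off the work surface, if the arm or the gripper's body presses on something with over 40 N, if the wrist force passes 120 N, or if a joint passes its speed limit or range.

## Working session

There is one attempt and no reset: what is moved stays moved. The work goes in short steps, Python scripts to look and compute and a tool call to move; the robot and the scene stay as the last step left them, time stands still between calls to the robot, and variables do not carry over. Pictures are saved under pics/ and viewed, at most 10 in all, crops included, and the job is handed in when it is done.

Besides the shell and the picture viewer there is one more tool, called after "Emit:" in YAML: its name, and indented under it one key for each argument. move_arm: Moves the arm, as the interface text tells. Its arguments: {"type":"object","properties":{"plan":{"type":"array"},"force":{"type":"number"}},"required":["plan"]}

```bash
ls; mkdir -p pics
python3 - <<'E'
from plant import ctrl
import cv2,numpy as np
np.set_printoptions(precision=4,suppress=True)
for n in("side","top"):
    cv2.imwrite(f"pics/{n}0.png",cv2.cvtColor(ctrl.read_camera(n),cv2.COLOR_RGB2BGR))
    m=ctrl.camera_model(n);print(n,m["intrinsics"],m["distortion"]);print(np.array(m["cam_to_world"]))
print(ctrl.get_state())
E
```

```text
pics
side [[478.0174   0.     244.1279]
 [  0.     478.0174 193.1689]
 [  0.       0.       1.    ]] [-0.0784  0.      0.      0.      0.    ]
[[-0.6852  0.5416 -0.4869  0.065 ]
 [-0.7283 -0.5073  0.4606  0.4838]
 [ 0.0024  0.6703  0.7421  0.8613]
 [ 0.      0.      0.      1.    ]]
top [[456.042    0.     257.5353]
 [  0.     456.042  193.4557]
 [  0.       0.       1.    ]] [0.0602 0.     0.     0.     0.    ]
[[ 0.1121  0.9725 -0.2039  0.3328]
 [-0.9937  0.1107 -0.0185 -0.0009]
 [ 0.0046  0.2047  0.9788  1.1226]
 [ 0.      0.      0.      1.    ]]
{'time': 0.1, 'qpos': array([-1.377 ,  0.2871,  1.578 ,  0.    ,  1.2786, -0.15  ]), 'dq': array([ 0.0012, -0.0019, -0.0039,  0.    ,  0.0015,  0.0013]), 'joint_efforts': array([  0.0008, -40.7298, -29.3699,  -0.0002,   0.0034,   0.    ]), 'eef_pos': array([ 0.2274, -0.6349,  0.2301]), 'tcp_rot': array([ 0.9853,  0.1711, -0.    , -0.0011]), 'contact_force': array([ 0.6309,  0.3733, -0.8493]), 'wrist_torque': array([ 0.0121, -0.0009,  0.0635]), 'finger_force': 0.0, 'opening': 1.001388807733013}
```

View pics/side0.png

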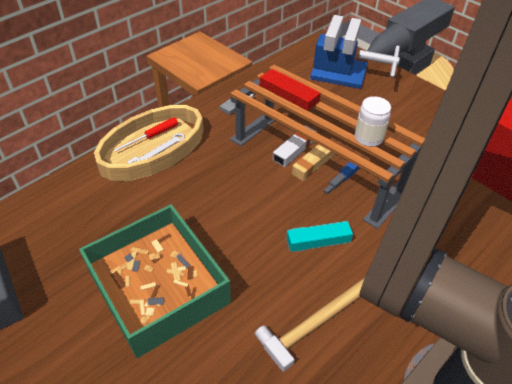

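View pics/top0.png

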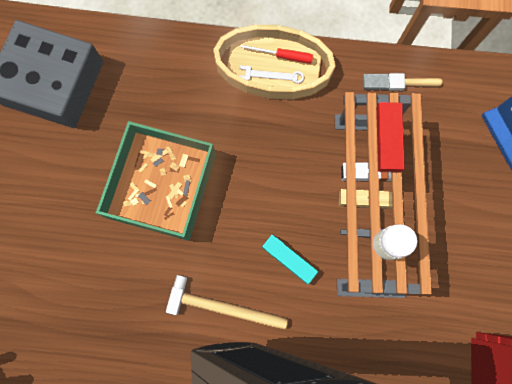

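The pale wood block shows at about (365,198) in the top view and the grey tube at (352,171), both under the rack. The drift is at (355,233) and the bin at (155,180). The turquoise look-alike at (290,258) isn't part of the job. The moves have no lean axis, so before measuring I'll lift clear of the bench and see how the arm handles the edge of its reach.

Emit:
move_arm:
  plan:
    - {"z": -0.05}
    - {"z": -0.1}
    - {"z": -0.15}
    - {"z": -0.2}
    - {"z": -0.25}

```text
validation failed for argument at $.pl...
```

Emit:
move_arm:
  plan:
    - {"z": -0.05}
    - {"z": -0.1}
    - {"z": -0.15}
    - {"z": -0.2}
    - {"z": -0.25}

```text
validation failed for argument at $.pl...
```

The call was refused, probably because every field has to be present. I'll send full rows.

Emit:
move_arm:
  plan:
    - {"x": 0, "y": 0, "z": -0.05, "yaw": 0, "fingers": 0}
    - {"x": 0, "y": 0, "z": -0.1, "yaw": 0, "fingers": 0}
    - {"x": 0, "y": 0, "z": -0.15, "yaw": 0, "fingers": 0}

```text
time: 0.4
eef_pos: [0.2274, -0.6349, 0.3818]
tcp_rot: [0.985, 0.171, -0.0, -0.001]
contact_force: [0.1, -0.4, 0.8]
opening: 1.003
finger_force: 0.0
```

Emit:
move_arm:
  plan:
    - {"x": 0, "y": 0, "z": -0.05, "yaw": 0, "fingers": 0}
    - {"x": 0, "y": 0, "z": -0.1, "yaw": 0, "fingers": 0}
    - {"x": 0, "y": 0, "z": -0.15, "yaw": 0, "fingers": 0}
    - {"x": 0, "y": 0, "z": -0.2, "yaw": 0, "fingers": 0}
    - {"x": 0, "y": 0, "z": -0.25, "yaw": 0, "fingers": 0}

```text
time: 0.9
eef_pos: [0.2275, -0.635, 0.6329]
tcp_rot: [0.985, 0.171, -0.0, -0.0]
contact_force: [-0.3, -1.3, 0.6]
opening: 1.001
finger_force: 0.0
```

Emit:
move_arm:
  plan:
    - {"x": 0, "y": 0, "z": -0.05, "yaw": 0, "fingers": 0}
    - {"x": 0, "y": 0, "z": -0.1, "yaw": 0, "fingers": 0}
    - {"x": 0, "y": 0, "z": -0.15, "yaw": 0, "fingers": 0}
    - {"x": 0, "y": 0, "z": -0.2, "yaw": 0, "fingers": 0}
    - {"x": 0, "y": 0, "z": -0.25, "yaw": 0, "fingers": 0}

```text
time: 1.4
eef_pos: [0.2125, -0.5947, 0.7864]
tcp_rot: [0.985, 0.171, 0.002, 0.008]
contact_force: [0.4, 0.8, 1.2]
opening: 1.0
finger_force: 0.0
```

Run:
```python
from plant import ctrl
import cv2,numpy as np
np.set_printoptions(precision=4,suppress=True)
s=ctrl.get_state();print(s['qpos'],s['eef_pos'],s['tcp_rot'])
I=ctrl.read_camera("top")[80:310,330:445]
cv2.imwrite("pics/t1.png",cv2.cvtColor(cv2.resize(I,None,fx=2.6,fy=2.6,interpolation=cv2.INTER_CUBIC),cv2.COLOR_RGB2BGR))
I=ctrl.read_camera("side")[60:230,220:420]
cv2.imwrite("pics/s1.png",cv2.cvtColor(cv2.resize(I,None,fx=3.5,fy=3.5,interpolation=cv2.INTER_CUBIC),cv2.COLOR_RGB2BGR))
```

```text
[-1.3893  0.5216  0.2125  0.0044  2.3923 -0.1588] [ 0.2125 -0.5947  0.7864] [0.9853 0.1709 0.0016 0.0076]
```

View pics/s1.png

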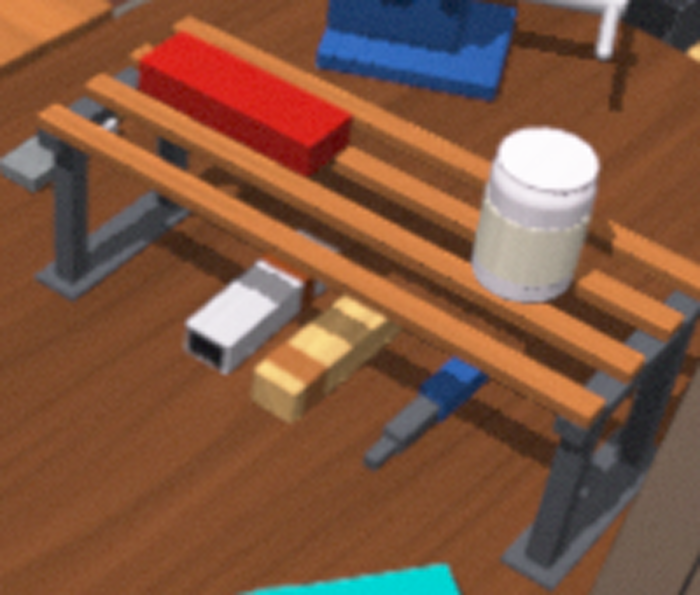

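View pics/t1.png

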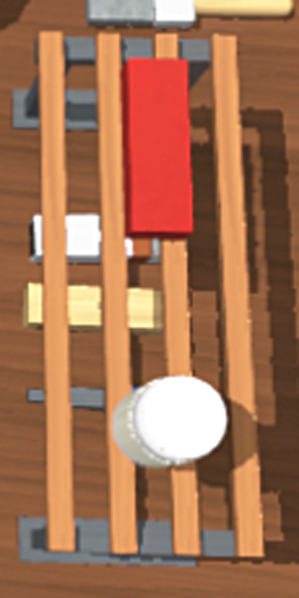

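The side crop shows the white/grey tube with black end at (208,345), the pale wood with darker band at (290,400), and the drift with its blue end at (450,385). The top crop agrees. The wood is in the middle lane and the tube in the far one. At the reach limit the tool leaned slightly, about 0.9°. I'll check whether that lean stays and builds up.

Emit:
move_arm:
  plan:
    - {"x": 0, "y": 0, "z": -0.05, "yaw": 0, "fingers": 0}
    - {"x": 0, "y": 0, "z": -0.1, "yaw": 0, "fingers": 0}
    - {"x": 0, "y": 0, "z": -0.15, "yaw": 0, "fingers": 0}

```text
time: 1.8
eef_pos: [0.1956, -0.5448, 0.83]
tcp_rot: [0.985, 0.171, 0.003, 0.02]
contact_force: [-0.0, -0.1, -0.6]
opening: 1.0
finger_force: 0.0
```

Run:
```python
from plant import ctrl
s=ctrl.get_state();print(s['qpos'],s['eef_pos'],s['tcp_rot'])
```

```text
[-1.40419703  0.44952624  0.20999799  0.01010136  2.44143736 -0.1695799 ] [ 0.19557542 -0.54480577  0.83001512] [0.98503305 0.17113493 0.00314491 0.02031858]
```

Emit:
move_arm:
  plan:
    - {"x": 0, "y": 0, "z": 0.05, "yaw": 0, "fingers": 0}
    - {"x": 0, "y": 0, "z": 0.1, "yaw": 0, "fingers": 0}

```text
time: 2.0
eef_pos: [0.1968, -0.5499, 0.7674]
tcp_rot: [0.985, 0.171, 0.003, 0.026]
contact_force: [-0.2, -1.1, 1.5]
opening: 0.998
finger_force: 0.0
```

Run:
```python
from plant import ctrl
s=ctrl.get_state();print(s['qpos'],s['eef_pos'],s['tcp_rot'])
```

```text
[-1.40358336  0.2403115   0.64649042  0.00808149  2.20345292 -0.17158054] [ 0.19678834 -0.54987799  0.76739659] [0.98493712 0.17096756 0.00314024 0.02567279]
```

The lean does persist and build up, so I can lean the hand by pushing against the reach limit. I'll fit a kinematic model, locate everything, and check that the leaned grasp is feasible.

```bash
cat > h.py <<'E'
import numpy as np,cv2
from scipy.spatial.transform import Rotation as R
from scipy.optimize import least_squares
from plant import ctrl
np.set_printoptions(precision=4,suppress=True)
LO=np.array([-2.77,-.9,.21,-1.53,.24,-2.84]);HI=np.array([2.77,2.22,2.48,4.67,2.81,2.84])
P=None
def fk(q,P):
    h,L1,L2,L3,a,b=P
    A=R.from_euler('z',q[0]);B=A*R.from_euler('y',q[1]);C=B*R.from_euler('y',q[2])
    D=C*R.from_euler('z',q[3])*R.from_euler('y',q[4])
    p=np.array([0,0,h])+A.apply([a,0,0])+B.apply([0,0,L1])+C.apply([b,0,L2])+D.apply([0,0,L3])
    return p,D*R.from_euler('z',q[5]+np.pi/2)
def ray(cam,uv,z):
    m=ctrl.camera_model(cam);M=np.array(m["cam_to_world"])
    p=cv2.undistortPoints(np.array(uv,float).reshape(-1,1,2),np.array(m["intrinsics"]),np.array(m["distortion"]))[:,0]
    d=np.c_[p[:,0],-p[:,1],-np.ones(len(p))]@M[:3,:3].T;o=M[:3,3]
    return o+d*((z-o[2])/d[:,2])[:,None]
def ik(p,Rt,P,q0,w=.3):
    f=lambda q:np.r_[fk(q,P)[0]-p,w*(Rt*fk(q,P)[1].inv()).as_rotvec()]
    return least_squares(f,np.clip(q0,LO+1e-3,HI-1e-3),bounds=(LO,HI))
E
cat > fit.py <<'E'
from h import *
D=[([-1.37698,.2870926,1.5780416,3.4e-6,1.27859,-.1500],[.22744,-.634895,.230069]),([-1.3893,.5216,.2125,.0044,2.3923,-.1588],[.2125,-.5947,.7864]),
([-1.404197,.449526,.209998,.010101,2.441437,-.16958],[.195575,-.544806,.830015]),([-1.403583,.2403115,.6464904,.0080815,2.203453,-.1715806],[.196788,-.549878,.767397])]
r=least_squares(lambda P:np.concatenate([fk(q,P)[0]-p for q,p in D]),[.2,.4,.4,.2,0,0])
print(r.x,abs(r.fun).max());np.save('P.npy',r.x)
print(fk(D[2][0],r.x)[1].as_quat(),fk(D[3][0],r.x)[1].as_quat())
E
python3 fit.py
python3 - <<'E'
from h import *
P=np.load('P.npy')
print('fk up')
# rack slat top corners: top crop px/2.6+offset
c=lambda L:[(u/2.6+330,v/2.6+80) for u,v in L]
print('rack slats top z.162',ray('top',c([(40,32),(236,36),(50,550),(262,556)]),.162))
print('wood top z.032',ray('top',c([(26,285),(24,328),(160,290),(160,330)]),.032))
print('tube top z.03',ray('top',c([(32,216),(30,262)]),.03))
print('drift',ray('top',c([(28,390),(28,402)]),.015))
s=lambda L:[(u/3.5+220,v/3.5+60) for u,v in L]
print('side wood',ray('side',s([(255,373),(295,390)]),.032)); print('side tube',ray('side',s([(188,330),(225,345)]),.03))
print('bin rim z.085',ray('top',[(129,124),(213,146),(188,237),(97,212)],.085))
print('wall?',ray('side',[(360,15),(505,88),(510,130)],0))
for L in(35,40,45):
  l=np.radians(L)
  z=np.array([0,-np.sin(l),-np.cos(l)])
  for sg in(1,-1):
    y=np.array([sg,0,0.]);x=np.cross(y,z);Rt=R.from_matrix(np.c_[x,y,z])
    for X in(.6,.68):
      best=[]
      for q0 in([-.4,.6,1.2,0,1.3,0],[-.4,.6,1.2,1,1.3,-1],[-.4,.6,1.2,-1,1.3,1],[-.4,.6,1.2,3,1.3,2],[-.4,.6,1.2,-1,1.3,-2],[-.4,.6,1.2,1,1.3,2]):
        r=ik([X,-.26,.012],Rt,P,np.array(q0)); best.append((r.cost,tuple(np.round(r.x,2))))
      print(L,sg,X,min(best))
E
```

```text
[ 3.9568  0.9972  0.6564  4.6684 -0.2884 -0.1763] 0.09965574079087461
[0.985  0.1711 0.0031 0.0203] [0.9849 0.171  0.0031 0.0257]
fk up
rack slats top z.162 [[ 0.7859 -0.1528  0.162 ]
 [ 0.8001 -0.3196  0.162 ]
 [ 0.3499 -0.1926  0.162 ]
 [ 0.3651 -0.3571  0.162 ]]
wood top z.032 [[ 0.5923 -0.1795  0.032 ]
 [ 0.5511 -0.1807  0.032 ]
 [ 0.6016 -0.3041  0.032 ]
 [ 0.5636 -0.3061  0.032 ]]
tube top z.03 [[ 0.6606 -0.1804  0.03  ]
 [ 0.6154 -0.1819  0.03  ]]
drift [[ 0.4961 -0.1917  0.015 ]
 [ 0.4848 -0.1925  0.015 ]]
side wood [[ 0.5914 -0.1792  0.032 ]
 [ 0.5608 -0.1873  0.032 ]]
side tube [[ 0.6559 -0.1778  0.03  ]
 [ 0.6268 -0.186   0.03  ]]
bin rim z.085 [[0.6823 0.342  0.085 ]
 [0.6513 0.1366 0.085 ]
 [0.4306 0.1644 0.085 ]
 [0.4645 0.3782 0.085 ]]
wall? [[ 0.9893 -0.9863  0.    ]
 [ 0.3934 -0.9566  0.    ]
 [ 0.2887 -0.7703  0.    ]]
35 1 0.6 (np.float64(0.0034521749339483858), (np.float64(1.38), np.float64(1.31), np.float64(0.26), np.float64(-0.14), np.float64(1.89), np.float64(1.34)))
35 1 0.68 (np.float64(0.0035502983776168565), (np.float64(1.36), np.float64(1.31), np.float64(0
[... 924 characters left out ...]
, np.float64(0.26), np.float64(-0.16), np.float64(1.89), np.float64(-1.8)))
45 1 0.6 (np.float64(0.008937368405888128), (np.float64(1.45), np.float64(1.32), np.float64(0.26), np.float64(-0.14), np.float64(1.89), np.float64(1.39)))
45 1 0.68 (np.float64(0.009037215413900656), (np.float64(1.44), np.float64(1.32), np.float64(0.26), np.float64(-0.16), np.float64(1.89), np.float64(1.37)))
45 -1 0.6 (np.float64(0.008937368360043158), (np.float64(1.45), np.float64(1.32), np.float64(0.26), np.float64(-0.14), np.float64(1.89), np.float64(-1.75)))
45 -1 0.68 (np.float64(0.00903721541377843), (np.float64(1.44), np.float64(1.32), np.float64(0.26), np.float64(-0.16), np.float64(1.89), np.float64(-1.77)))
```

```bash
sed -i 's/h,L1,L2,L3,a,b=P/h,L1,L2,L3,a,b,d=P/; s/apply(\[a,0,0\])/apply([a,d,0])/' h.py; sed -i 's/r=least.*/r=least_squares(lambda P:np.r_[np.concatenate([fk(q,P)[0]-p for q,p in D]),1e-3*(P[4]),1e-3*(P[3]-.2)],[.2,.5,.5,.2,0,0,.1])/' fit.py
python3 fit.py
cat > ikt.py <<'E'
from h import *
P=np.load('P.npy')
def RL(L,sg,turn=0):
  l=np.radians(L);z=np.array([0,-np.sin(l),-np.cos(l)]);y=np.array([sg,0,0.])
  return R.from_euler('z',turn)*R.from_matrix(np.c_[np.cross(y,z),y,z])
for L in(35,40,45):
  for sg in(1,-1):
    for X in(.58,.64):
      best=[]
      for q0 in([-.4,.6,1.2,0,1.3,0],[-.4,.6,1.2,1,1.3,-1],[-.4,.6,1.2,-1,1.3,1],[-.4,.6,1.2,3,1.3,2],[-.4,.6,1.2,-1,1.3,-2],[-.4,.6,1.2,1,1.3,2]):
        r=ik([X,-.19,.012],RL(L,sg,.087),P,np.array(q0)); best.append((r.cost,[round(float(v),2) for v in r.x]))
      print(L,sg,X,min(best))
E
python3 ikt.py
```

```text
[0.2409 0.4429 0.5725 0.2498 0.     0.0206 0.1009] 4.980116849346073e-05
[0.985  0.1711 0.0031 0.0203] [0.9849 0.171  0.0031 0.0257]
35 1 0.58 (np.float64(1.754161669325307e-29), [-0.26, 0.42, 1.96, -0.91, 0.76, 0.33])
35 1 0.64 (np.float64(4.16030728809207e-28), [-0.24, 0.52, 1.81, -0.86, 0.8, 0.29])
35 -1 0.58 (np.float64(8.691092723751984e-20), [-0.26, 0.42, 1.96, -0.91, 0.76, -2.81])
35 -1 0.64 (np.float64(1.5583640117362433e-06), [-0.23, 0.52, 1.81, -0.87, 0.8, -2.84])
40 1 0.58 (np.float64(6.574382315051724e-27), [-0.23, 0.44, 1.97, -1.03, 0.79, 0.46])
40 1 0.64 (np.float64(1.7988061951542694e-25), [-0.21, 0.54, 1.81, -0.98, 0.83, 0.41])
40 -1 0.58 (np.float64(3.1459889921026175e-15), [-0.23, 0.44, 1.97, -1.03, 0.79, -2.68])
40 -1 0.64 (np.float64(1.1283382088331574e-19), [-0.21, 0.54, 1.81, -0.98, 0.83, -2.73])
45 1 0.58 (np.float64(3.2115455990521825e-29), [-0.2, 0.47, 1.97, -1.15, 0.84, 0.58])
45 1 0.64 (np.float64(8.936069732796995e-27), [-0.18, 0.56, 1.82, -1.09, 0.87, 0.52])
45 -1 0.58 (np.float64(1.379723628542019e-26), [-0.2, 0.47, 1.97, -1.15, 0.84, -2.57])
45 -1 0.64 (np.float64(5.829758062938124e-21), [-0.18, 0.56, 1.82, -1.09, 0.87, -2.62])
```

The model fits to 0.05 mm, and the 40° leaned grasp is within joint ranges. The rack is turned about 5°. Next I yaw so the fingers close along the rack's x, and line up the arm plane.

Emit:
move_arm:
  plan:
    - {"x": -0.02, "y": 0.01, "z": 0, "yaw": -0.145, "fingers": 0}
    - {"x": -0.04, "y": 0.02, "z": 0, "yaw": -0.29, "fingers": 0}
    - {"x": -0.053, "y": 0.023, "z": 0, "yaw": -0.435, "fingers": 0}
    - {"x": -0.053, "y": 0.023, "z": 0, "yaw": -0.58, "fingers": 0}
    - {"x": -0.053, "y": 0.023, "z": 0, "yaw": -0.725, "fingers": 0}

```text
time: 2.5
eef_pos: [0.1544, -0.5909, 0.765]
tcp_rot: [0.859, 0.511, -0.004, 0.02]
contact_force: [-0.2, -0.5, -0.1]
opening: 0.997
finger_force: 0.0
```

Emit:
move_arm:
  plan:
    - {"x": 0, "y": 0, "z": 0, "yaw": -0.145, "fingers": 0}
    - {"x": 0, "y": 0, "z": 0, "yaw": -0.29, "fingers": 0}
    - {"x": 0, "y": 0, "z": 0, "yaw": -0.435, "fingers": 0}
    - {"x": 0, "y": 0, "z": 0, "yaw": -0.59, "fingers": 0}
    - {"x": 0, "y": 0, "z": 0, "yaw": -0.59, "fingers": 0}

```text
time: 3.0
eef_pos: [0.155, -0.5904, 0.7653]
tcp_rot: [0.675, 0.737, -0.01, 0.018]
contact_force: [-0.0, -0.3, -0.6]
opening: 1.001
finger_force: 0.0
```

Emit:
move_arm:
  plan:
    - {"x": -0.035, "y": 0, "z": -0.035, "yaw": 0, "fingers": 0}
    - {"x": -0.07, "y": 0, "z": -0.07, "yaw": 0, "fingers": 0}
    - {"x": -0.105, "y": 0, "z": -0.105, "yaw": 0, "fingers": 0}
    - {"x": -0.14, "y": 0, "z": -0.14, "yaw": 0, "fingers": 0}
    - {"x": -0.175, "y": 0, "z": -0.175, "yaw": 0, "fingers": 0}

```text
time: 3.5
eef_pos: [0.146, -0.6268, 0.7865]
tcp_rot: [0.675, 0.737, -0.016, 0.026]
contact_force: [-0.3, -0.2, -0.2]
opening: 1.001
finger_force: 0.0
```

```bash
cat > st.py <<'E'
from h import *
P=np.load('P.npy');s=ctrl.get_state()
m=R.from_quat(s['tcp_rot']).as_matrix();z=m[:,2]
print('t',s['time'],'q',s['qpos'],'p',s['eef_pos'],'fkerr',fk(s['qpos'],P)[0]-s['eef_pos'])
print('lean %.1f az %.1f'%(np.degrees(np.arccos(-z[2])),np.degrees(np.arctan2(z[1],z[0]))),'y axis',m[:,1],'x',m[:,0])
print('F',s['contact_force'],s['opening'],s['finger_force'])
E
python3 st.py
```

```text
t 3.5 q [-1.5047  0.5237  0.21    0.0191  2.3482 -1.5778] p [ 0.146  -0.6268  0.7865] fkerr [0. 0. 0.]
lean 3.5 az -73.3 y axis [0.9961 0.0872 0.0124] x [-0.0863  0.9945 -0.0599]
F [-0.2749 -0.1624 -0.2407] 1.0013597910186547 0.0
```

Emit:
move_arm:
  plan:
    - {"x": -0.04, "y": 0, "z": -0.03, "yaw": 0, "fingers": 0}

```text
time: 3.6
eef_pos: [0.1431, -0.6369, 0.784]
tcp_rot: [0.675, 0.737, -0.022, 0.035]
contact_force: [0.1, 0.1, 0.7]
opening: 1.003
finger_force: 0.0
```

Emit:
move_arm:
  plan:
    - {"x": -0.4, "y": 0, "z": -0.3, "yaw": 0, "fingers": 0}

```text
time: 3.7
eef_pos: [0.1397, -0.6479, 0.7804]
tcp_rot: [0.675, 0.736, -0.028, 0.044]
contact_force: [-0.6, -0.2, -0.1]
opening: 1.004
finger_force: 0.0
```

Emit:
move_arm:
  plan:
    - {"x": -0.4, "y": 0, "z": -0.3, "yaw": 0, "fingers": 0}
    - {"x": -0.4, "y": 0, "z": -0.3, "yaw": 0, "fingers": 0}
    - {"x": -0.4, "y": 0, "z": -0.3, "yaw": 0, "fingers": 0}

```text
time: 4.0
eef_pos: [0.1307, -0.6681, 0.7701]
tcp_rot: [0.674, 0.736, -0.033, 0.052]
contact_force: [0.3, -0.2, -0.1]
opening: 1.001
finger_force: 0.0
```

Emit:
move_arm:
  plan:
    - {"x": -0.6, "y": 0, "z": 0, "yaw": 0, "fingers": 0}
    - {"x": -0.6, "y": 0, "z": 0, "yaw": 0, "fingers": 0}
    - {"x": -0.6, "y": 0, "z": 0, "yaw": 0, "fingers": 0}

```text
time: 4.3
eef_pos: [0.1307, -0.7405, 0.7101]
tcp_rot: [0.674, 0.735, -0.039, 0.06]
contact_force: [-0.5, -0.3, 0.1]
opening: 0.997
finger_force: 0.0
```

```bash
python3 st.py
```

```text
t 4.3 q [-1.5408  0.6412  0.2106  0.0362  2.1496 -1.6064] p [ 0.1307 -0.7405  0.7101] fkerr [ 0. -0.  0.]
lean 8.2 az -76.0 y axis [0.9958 0.0889 0.0222] x [-0.085   0.9864 -0.1409]
F [-0.5253 -0.279   0.091 ] 0.9974707995652117 0.0
```

Each single-row call adds about 1.2° of lean, because the orientation reference resets every call. I'll repeat that.

Emit:
move_arm:
  plan:
    - {"x": -0.06, "y": 0, "z": -0.04, "yaw": 0, "fingers": 0}

```text
time: 4.4
eef_pos: [0.1281, -0.7496, 0.7051]
tcp_rot: [0.674, 0.735, -0.043, 0.066]
contact_force: [0.4, -0.7, -1.3]
opening: 1.001
finger_force: 0.0
```

Emit:
move_arm:
  plan:
    - {"x": -0.06, "y": 0, "z": -0.04, "yaw": 0, "fingers": 0}

```text
time: 4.5
eef_pos: [0.1253, -0.7519, 0.7131]
tcp_rot: [0.673, 0.734, -0.053, 0.078]
contact_force: [-0.0, 0.1, 0.4]
opening: 0.999
finger_force: 0.0
```

Emit:
move_arm:
  plan:
    - {"x": -0.06, "y": 0, "z": -0.04, "yaw": 0, "fingers": 0}

```text
time: 4.6
eef_pos: [0.1228, -0.7544, 0.7196]
tcp_rot: [0.672, 0.733, -0.063, 0.089]
contact_force: [-0.1, 0.3, 0.2]
opening: 1.001
finger_force: 0.0
```

Emit:
move_arm:
  plan:
    - {"x": -0.06, "y": 0, "z": -0.04, "yaw": 0, "fingers": 0}

```text
time: 4.7
eef_pos: [0.1202, -0.758, 0.7241]
tcp_rot: [0.671, 0.732, -0.071, 0.099]
contact_force: [0.4, 0.2, 0.3]
opening: 1.001
finger_force: 0.0
```

Emit:
move_arm:
  plan:
    - {"x": -0.06, "y": 0, "z": -0.04, "yaw": 0, "fingers": 0}

```text
time: 4.8
eef_pos: [0.1176, -0.7615, 0.7285]
tcp_rot: [0.67, 0.731, -0.078, 0.109]
contact_force: [-0.1, -0.0, 0.2]
opening: 1.0
finger_force: 0.0
```

Emit:
move_arm:
  plan:
    - {"x": -0.06, "y": 0, "z": -0.04, "yaw": 0, "fingers": 0}

```text
time: 4.9
eef_pos: [0.115, -0.7644, 0.7334]
tcp_rot: [0.668, 0.729, -0.086, 0.118]
contact_force: [-0.3, 0.7, -0.9]
opening: 0.998
finger_force: 0.0
```

Emit:
move_arm:
  plan:
    - {"x": -0.06, "y": 0, "z": -0.04, "yaw": 0, "fingers": 0}

```text
time: 5.0
eef_pos: [0.1125, -0.7666, 0.739]
tcp_rot: [0.667, 0.728, -0.093, 0.128]
contact_force: [-0.6, -0.6, -0.3]
opening: 1.001
finger_force: 0.0
```

Emit:
move_arm:
  plan:
    - {"x": -0.06, "y": 0, "z": -0.04, "yaw": 0, "fingers": 0}

```text
time: 5.1
eef_pos: [0.1099, -0.7681, 0.7455]
tcp_rot: [0.666, 0.726, -0.101, 0.137]
contact_force: [-0.5, -0.1, 0.1]
opening: 1.002
finger_force: 0.0
```

```bash
python3 st.py
```

```text
t 5.1 q [-1.5814  0.6079  0.21    0.0752  1.9866 -1.6258] p [ 0.1099 -0.7681  0.7455] fkerr [ 0.     -0.0001  0.0001]
lean 19.6 az -78.8 y axis [0.995  0.0925 0.0365] x [-0.0751  0.9396 -0.334 ]
F [-0.5499 -0.1038  0.0552] 1.002311794054981 0.0
```

Emit:
move_arm:
  plan:
    - {"x": -0.06, "y": -0.01, "z": -0.025, "yaw": 0, "fingers": 0}

```text
time: 5.2
eef_pos: [0.1017, -0.7755, 0.7478]
tcp_rot: [0.664, 0.725, -0.109, 0.148]
contact_force: [0.0, -0.1, -0.1]
opening: 0.999
finger_force: 0.0
```

Emit:
move_arm:
  plan:
    - {"x": -0.06, "y": -0.01, "z": -0.025, "yaw": 0, "fingers": 0}

```text
time: 5.3
eef_pos: [0.0919, -0.7841, 0.7481]
tcp_rot: [0.663, 0.723, -0.117, 0.156]
contact_force: [0.5, 0.7, 0.2]
opening: 0.998
finger_force: 0.0
```

Emit:
move_arm:
  plan:
    - {"x": -0.06, "y": -0.01, "z": -0.025, "yaw": 0, "fingers": 0}

```text
time: 5.4
eef_pos: [0.083, -0.7912, 0.7499]
tcp_rot: [0.662, 0.721, -0.124, 0.165]
contact_force: [-0.3, -1.0, 0.2]
opening: 0.994
finger_force: 0.0
```

Emit:
move_arm:
  plan:
    - {"x": -0.06, "y": -0.01, "z": -0.025, "yaw": 0, "fingers": 0}

```text
time: 5.5
eef_pos: [0.0747, -0.7967, 0.7534]
tcp_rot: [0.66, 0.718, -0.133, 0.175]
contact_force: [0.4, -0.8, -0.5]
opening: 1.002
finger_force: 0.0
```

Emit:
move_arm:
  plan:
    - {"x": -0.06, "y": -0.01, "z": -0.025, "yaw": 0, "fingers": 0}

```text
time: 5.6
eef_pos: [0.0668, -0.8011, 0.7583]
tcp_rot: [0.658, 0.716, -0.141, 0.184]
contact_force: [0.3, -0.4, -0.3]
opening: 1.001
finger_force: 0.0
```

Emit:
move_arm:
  plan:
    - {"x": -0.06, "y": -0.01, "z": -0.02, "yaw": 0, "fingers": 0}

```text
time: 5.7
eef_pos: [0.0594, -0.8068, 0.7627]
tcp_rot: [0.656, 0.713, -0.151, 0.195]
contact_force: [-0.0, 0.6, -0.7]
opening: 1.003
finger_force: 0.0
```

Emit:
move_arm:
  plan:
    - {"x": -0.06, "y": -0.01, "z": -0.02, "yaw": 0, "fingers": 0}

```text
time: 5.8
eef_pos: [0.0522, -0.8124, 0.7661]
tcp_rot: [0.654, 0.711, -0.159, 0.204]
contact_force: [0.4, -0.3, 0.3]
opening: 1.004
finger_force: 0.0
```

```bash
python3 st.py
```

```text
t 5.8 q [-1.6714  0.6049  0.2107  0.1352  1.8161 -1.6876] p [ 0.0522 -0.8124  0.7661] fkerr [ 0.     -0.0002  0.0001]
lean 30.0 az -80.6 y axis [0.9948 0.0939 0.0404] x [-0.0615  0.8651 -0.4978]
F [ 0.4411 -0.2901  0.2702] 1.0035581128954365 0.0
```

Emit:
move_arm:
  plan:
    - {"x": -0.06, "y": -0.01, "z": -0.015, "yaw": 0, "fingers": 0}

```text
time: 5.9
eef_pos: [0.0453, -0.8193, 0.769]
tcp_rot: [0.652, 0.708, -0.168, 0.213]
contact_force: [0.9, -0.1, -0.3]
opening: 0.999
finger_force: 0.0
```

Emit:
move_arm:
  plan:
    - {"x": -0.06, "y": -0.01, "z": -0.015, "yaw": 0, "fingers": 0}

```text
time: 6.0
eef_pos: [0.0385, -0.826, 0.7713]
tcp_rot: [0.65, 0.705, -0.177, 0.222]
contact_force: [0.6, -0.1, -0.7]
opening: 1.0
finger_force: 0.0
```

Emit:
move_arm:
  plan:
    - {"x": -0.06, "y": -0.01, "z": -0.01, "yaw": 0, "fingers": 0}

```text
time: 6.1
eef_pos: [0.0321, -0.8338, 0.7735]
tcp_rot: [0.647, 0.702, -0.186, 0.232]
contact_force: [0.2, -1.2, 1.0]
opening: 1.0
finger_force: 0.0
```

Emit:
move_arm:
  plan:
    - {"x": -0.06, "y": -0.01, "z": -0.01, "yaw": 0, "fingers": 0}

```text
time: 6.2
eef_pos: [0.0258, -0.8413, 0.7752]
tcp_rot: [0.645, 0.699, -0.195, 0.241]
contact_force: [0.1, 0.7, -0.1]
opening: 1.001
finger_force: 0.0
```

Emit:
move_arm:
  plan:
    - {"x": -0.06, "y": -0.01, "z": -0.01, "yaw": 0, "fingers": 0}

```text
time: 6.3
eef_pos: [0.0197, -0.8474, 0.7785]
tcp_rot: [0.642, 0.695, -0.204, 0.25]
contact_force: [0.0, -0.1, 0.4]
opening: 0.999
finger_force: 0.0
```

Emit:
move_arm:
  plan:
    - {"x": -0.06, "y": -0.01, "z": -0.005, "yaw": 0, "fingers": 0}

```text
time: 6.4
eef_pos: [0.014, -0.8547, 0.7815]
tcp_rot: [0.639, 0.692, -0.213, 0.26]
contact_force: [0.3, 0.4, -0.4]
opening: 0.994
finger_force: 0.0
```

Emit:
move_arm:
  plan:
    - {"x": -0.06, "y": -0.01, "z": -0.005, "yaw": 0, "fingers": 0}

```text
time: 6.5
eef_pos: [0.0084, -0.8618, 0.7838]
tcp_rot: [0.637, 0.688, -0.222, 0.268]
contact_force: [-0.0, 0.4, -0.2]
opening: 0.999
finger_force: 0.0
```

```bash
python3 st.py
```

```text
t 6.5 q [-1.734   0.6185  0.2111  0.1916  1.6208 -1.7328] p [ 0.0084 -0.8618  0.7838] fkerr [ 0.0001 -0.0003  0.0001]
lean 40.8 az -82.4 y axis [0.9953 0.0905 0.0357] x [-0.0454  0.7565 -0.6524]
F [-0.003   0.4493 -0.2421] 0.9989188733929729 0.0
```

The hand is now leaned 40.8° with its yaw matched to the rack. A leaned hand can't lay the blocks down inside the bin walls. So I'll drag both out onto the open bench, un-lean the hand the same way, then grip each block vertically at mid-length. Next I refine the end positions and plan the transit.

```bash
cat > tf.py <<'E'
from h import *
import sys
# usage: tf.py x,y,z ... : shift in tool axes from now to each world point
s=ctrl.get_state();m=R.from_quat(s['tcp_rot']).as_matrix()
for a in sys.argv[1:]:
    p=np.array([float(v) for v in a.split(',')]);print(a,(p-s['eef_pos'])@m)
E
python3 - <<'E'
from h import *
P=np.load('P.npy');s=ctrl.get_state();Rt=R.from_quat(s['tcp_rot'])
q=s['qpos'];p0=s['eef_pos']
W=[p0,[.2,-.6,.6],[.45,-.3,.5],[.565,-.08,.35],[.565,-.10,.10],[.57,-.19,.013]]
for a,b in zip(W[:-1],W[1:]):
    for t in np.linspace(0,1,5)[1:]:
        r=ik(np.array(a)*(1-t)+np.array(b)*t,Rt,P,q);q=r.x
    print(b,q,'cost %.1e'%r.cost)
I=ctrl.read_camera("top");h=cv2.cvtColor(I,cv2.COLOR_RGB2HSV)
cv2.imwrite('pics/x.png',I[...,::-1])
for nm,lo,hi,z in(('wood',(18,60,140),(32,200,255),.032),('tube',(0,0,150),(179,50,255),.03)):
    mk=cv2.inRange(h[150:215,335:352],lo,hi);n,l,st,c=cv2.connectedComponentsWithStats(mk)
    for i in range(1,n):
        if st[i,4]>20:
            x,y,w,hh=st[i,:4];x+=335;y+=150
            print(nm,st[i],ray('top',[(x-.5,y-.5),(x-.5,y+hh-.5)],z))
h=cv2.cvtColor(ctrl.read_camera('side'),cv2.COLOR_RGB2HSV)
for nm,lo,hi in(('wood',(15,50,120),(32,200,255)),('tube',(0,0,120),(179,60,255))):
    mk=cv2.inRange(h[130:185,265:335],lo,hi);n,l,st,c=cv2.connectedComponentsWithStats(mk)
    for i in range(1,n):
        if st[i,4]>40: 
            pts=np.argwhere(l==i)[:,::-1]+[265,130];print(nm,st[i],cv2.approxPolyDP(cv2.convexHull(pts.astype(np.int32)),2.5,True)[:,0].tolist())
E
```

```text
[0.2, -0.6, 0.6] [-1.3989 -0.2247  1.5548 -0.0292  1.0999 -1.4728] cost 2.4e-22
[0.45, -0.3, 0.5] [-0.538  -0.3063  1.7959 -0.5766  1.2206 -0.5341] cost 7.0e-25
[0.565, -0.08, 0.35] [-0.0352 -0.0319  1.8216 -0.7332  1.2967  0.0742] cost 6.2e-28
[0.565, -0.1, 0.1] [-0.0723  0.2502  2.0119 -0.9088  0.9461  0.4312] cost 2.1e-26
[0.57, -0.19, 0.013] [-0.2361  0.414   2.0084 -1.0852  0.7605  0.5244] cost 2.6e-19
wood [ 4 39  7 16 84] [[ 0.5947 -0.1757  0.032 ]
 [ 0.555  -0.1787  0.032 ]]
tube [ 8 12  3 17 46] [[ 0.6647 -0.1805  0.03  ]
 [ 0.6214 -0.1838  0.03  ]]
wood [ 38  14  28  22 313] [[330, 151], [313, 165], [303, 158], [318, 144]]
wood [ 27  33  16  17 181] [[307, 170], [305, 179], [292, 174], [295, 163]]
tube [  8   4  34  33 429] [[306, 141], [285, 166], [273, 153], [294, 134]]
```

```bash
python3 tf.py .2,-.6,.6 .45,-.3,.5 .564,-.08,.35 .564,-.128,.108
```

```text
.2,-.6,.6 [ 0.3089  0.2082 -0.014 ]
.45,-.3,.5 [ 0.5902  0.4803 -0.1106]
.564,-.08,.35 [ 0.8495  0.608  -0.1292]
.564,-.128,.108 [0.9706 0.595  0.0854]
```

Emit:
move_arm:
  plan:
    - {"x": 0.04, "y": 0.027, "z": -0.002, "yaw": 0, "fingers": 0.33}
    - {"x": 0.08, "y": 0.054, "z": -0.004, "yaw": 0, "fingers": 0.33}
    - {"x": 0.12, "y": 0.081, "z": -0.006, "yaw": 0, "fingers": 0.33}
    - {"x": 0.16, "y": 0.108, "z": -0.008, "yaw": 0, "fingers": 0.33}
    - {"x": 0.2, "y": 0.135, "z": -0.01, "yaw": 0, "fingers": 0.33}

```text
time: 7.1
eef_pos: [0.1191, -0.7096, 0.6798]
tcp_rot: [0.637, 0.688, -0.222, 0.268]
contact_force: [1.4, -1.0, 0.3]
opening: 0.669
finger_force: 0.0
```

Emit:
move_arm:
  plan:
    - {"x": 0.04, "y": 0.027, "z": -0.002, "yaw": 0, "fingers": 0.33}
    - {"x": 0.08, "y": 0.054, "z": -0.004, "yaw": 0, "fingers": 0.33}
    - {"x": 0.11, "y": 0.073, "z": -0.004, "yaw": 0, "fingers": 0.33}

```text
time: 7.4
eef_pos: [0.1869, -0.6165, 0.614]
tcp_rot: [0.636, 0.689, -0.221, 0.268]
contact_force: [0.2, -0.2, 0.8]
opening: 0.671
finger_force: 0.0
```

```bash
python3 st.py; python3 tf.py .45,-.3,.5 .564,-.08,.35 .564,-.128,.108
```

```text
t 7.4 q [-1.4329 -0.1922  1.5019 -0.0023  1.1214 -1.5116] p [ 0.1869 -0.6165  0.614 ] fkerr [ 0.0001 -0.0004  0.0001]
lean 40.7 az -82.3 y axis [0.9951 0.0922 0.0364] x [-0.0464  0.7575 -0.6511]
F [ 0.2044 -0.1793  0.8127] 0.6712715453733141 0.0
.45,-.3,.5 [ 0.3018  0.2868 -0.0951]
.564,-.08,.35 [ 0.5609  0.4151 -0.1136]
.564,-.128,.108 [0.6821 0.4019 0.1009]
```

Emit:
move_arm:
  plan:
    - {"x": 0.033, "y": 0.032, "z": -0.01, "yaw": 0, "fingers": 0.33}
    - {"x": 0.066, "y": 0.064, "z": -0.02, "yaw": 0, "fingers": 0.33}
    - {"x": 0.099, "y": 0.096, "z": -0.03, "yaw": 0, "fingers": 0.33}
    - {"x": 0.132, "y": 0.128, "z": -0.04, "yaw": 0, "fingers": 0.33}
    - {"x": 0.165, "y": 0.16, "z": -0.05, "yaw": 0, "fingers": 0.33}

```text
time: 7.9
eef_pos: [0.3335, -0.4455, 0.5509]
tcp_rot: [0.637, 0.688, -0.222, 0.268]
contact_force: [0.9, 0.0, -0.0]
opening: 0.67
finger_force: 0.0
```

Emit:
move_arm:
  plan:
    - {"x": 0.033, "y": 0.032, "z": -0.01, "yaw": 0, "fingers": 0.33}
    - {"x": 0.066, "y": 0.064, "z": -0.02, "yaw": 0, "fingers": 0.33}
    - {"x": 0.099, "y": 0.096, "z": -0.03, "yaw": 0, "fingers": 0.33}
    - {"x": 0.135, "y": 0.127, "z": -0.045, "yaw": 0, "fingers": 0.33}
    - {"x": 0.135, "y": 0.127, "z": -0.045, "yaw": 0, "fingers": 0.33}

```text
time: 8.4
eef_pos: [0.4522, -0.2995, 0.4991]
tcp_rot: [0.634, 0.692, -0.22, 0.267]
contact_force: [-0.7, -0.1, 0.3]
opening: 0.67
finger_force: 0.0
```

Emit:
move_arm:
  plan:
    - {"x": 0.043, "y": 0.021, "z": -0.003, "yaw": 0, "fingers": 0.33}
    - {"x": 0.086, "y": 0.043, "z": -0.006, "yaw": 0, "fingers": 0.33}
    - {"x": 0.13, "y": 0.064, "z": -0.009, "yaw": 0, "fingers": 0.33}
    - {"x": 0.173, "y": 0.086, "z": -0.012, "yaw": 0, "fingers": 0.33}
    - {"x": 0.216, "y": 0.107, "z": -0.015, "yaw": 0, "fingers": 0.33}

```text
time: 8.9
eef_pos: [0.5449, -0.1204, 0.3761]
tcp_rot: [0.637, 0.688, -0.221, 0.268]
contact_force: [0.8, -0.1, -0.3]
opening: 0.672
finger_force: 0.0
```

```bash
python3 st.py; python3 tf.py .564,-.08,.35 .564,-.12,.13 .575,-.212,.010
```

```text
t 8.9 q [-0.1158 -0.1043  1.8426 -0.7197  1.2814 -0.0224] p [ 0.5449 -0.1204  0.3761] fkerr [ 0.0001 -0.0003  0.0001]
lean 40.7 az -82.3 y axis [0.9952 0.0905 0.0373] x [-0.0445  0.7578 -0.6509]
F [ 0.7725 -0.15   -0.3207] 0.6723649715733366 0.0
.564,-.08,.35 [ 0.0468  0.0217 -0.0046]
.564,-.12,.13 [0.1596 0.0099 0.188 ]
.575,-.212,.010 [0.1675 0.008  0.3394]
```

Emit:
move_arm:
  plan:
    - {"x": 0.045, "y": 0.018, "z": 0.005, "yaw": 0, "fingers": 0.33}
    - {"x": 0.072, "y": 0.016, "z": 0.045, "yaw": 0, "fingers": 0.33}
    - {"x": 0.1, "y": 0.014, "z": 0.085, "yaw": 0, "fingers": 0.33}
    - {"x": 0.13, "y": 0.012, "z": 0.124, "yaw": 0, "fingers": 0.33}
    - {"x": 0.15, "y": 0.01, "z": 0.16, "yaw": 0, "fingers": 0.33}

```text
time: 9.4
eef_pos: [0.5605, -0.1103, 0.1552]
tcp_rot: [0.637, 0.689, -0.222, 0.267]
contact_force: [-0.2, 0.0, 0.2]
opening: 0.675
finger_force: 0.0
```

Emit:
move_arm:
  plan:
    - {"x": 0.01, "y": 0, "z": 0.028, "yaw": 0, "fingers": 0.33}
    - {"x": 0.01, "y": 0, "z": 0.028, "yaw": 0, "fingers": 0.33}

```text
time: 9.6
eef_pos: [0.5601, -0.1218, 0.1252]
tcp_rot: [0.637, 0.689, -0.224, 0.264]
contact_force: [0.1, 0.3, -0.0]
opening: 0.67
finger_force: 0.0
```

```bash
python3 st.py; python3 tf.py .575,-.212,.010
python3 - <<'E'
from h import *
cv2.imwrite('pics/s2.png',cv2.resize(ctrl.read_camera('side')[60:260,200:430],None,fx=3,fy=3,interpolation=cv2.INTER_CUBIC)[...,::-1])
E
```

```text
t 9.6 q [-0.1152  0.1978  2.0165 -0.8845  0.9557  0.3502] p [ 0.5601 -0.1218  0.1252] fkerr [ 0.0001 -0.0003  0.0001]
lean 40.5 az -83.1 y axis [0.9958 0.088  0.0269] x [-0.0496  0.7591 -0.6491]
F [ 0.0538  0.2824 -0.0214] 0.6698089059551524 0.0
.575,-.212,.010 [0.0055 0.0038 0.1469]
```

View pics/s2.png

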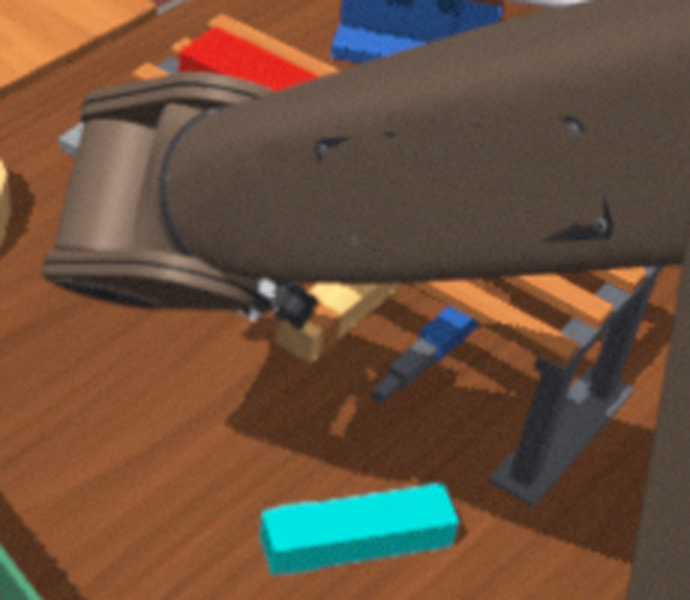

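The fingers at (290,300) stand over the wood end at (300,340), with the drift clear. I'll advance along the tool axis.

Emit:
move_arm:
  plan:
    - {"x": 0.002, "y": 0.001, "z": 0.04, "yaw": 0, "fingers": 0.33}
    - {"x": 0.004, "y": 0.003, "z": 0.08, "yaw": 0, "fingers": 0.33}
    - {"x": 0.005, "y": 0.004, "z": 0.11, "yaw": 0, "fingers": 0.33}
    - {"x": 0.005, "y": 0.004, "z": 0.125, "yaw": 0, "fingers": 0.33}
    - {"x": 0.005, "y": 0.004, "z": 0.125, "yaw": 0, "fingers": 0.33}

```text
time: 10.15
eef_pos: [0.5782, -0.1985, 0.0327]
tcp_rot: [0.637, 0.688, -0.222, 0.268]
contact_force: [-0.2, -0.6, -0.2]
opening: 0.672
finger_force: 0.0
```

```bash
python3 st.py; python3 tf.py .575,-.212,.010
```

```text
t 10.15 q [-0.2486  0.3902  1.9891 -1.0486  0.7738  0.4641] p [ 0.5782 -0.1985  0.0327] fkerr [ 0.     -0.0003  0.0001]
lean 40.7 az -82.5 y axis [0.9954 0.0889 0.0363] x [-0.044   0.7576 -0.6512]
F [-0.2037 -0.6128 -0.1608] 0.6719831421556018 0.0
.575,-.212,.010 [ 0.0047 -0.0052  0.0257]
```

Emit:
move_arm:
  plan:
    - {"x": 0.002, "y": -0.004, "z": 0.01, "yaw": 0, "fingers": 0.33}
    - {"x": 0.004, "y": -0.004, "z": 0.02, "yaw": 0, "fingers": 0.33}
    - {"x": 0.004, "y": -0.004, "z": 0.024, "yaw": 0, "fingers": 0.33}
    - {"x": 0.004, "y": -0.004, "z": 0.024, "yaw": 0, "fingers": 0.33}

```text
time: 10.55
eef_pos: [0.5755, -0.2102, 0.0109]
tcp_rot: [0.637, 0.688, -0.222, 0.267]
contact_force: [0.0, -0.3, 0.7]
opening: 0.673
finger_force: 0.0
```

Emit:
move_arm:
  plan:
    - {"x": 0, "y": 0, "z": 0, "yaw": 0, "fingers": 0.7}
    - {"x": 0, "y": 0, "z": 0, "yaw": 0, "fingers": 0.7}
    - {"x": 0, "y": 0, "z": 0, "yaw": 0, "fingers": 0.7}
    - {"x": 0, "y": 0, "z": 0, "yaw": 0, "fingers": 0.7}
  force: 30

```text
time: 10.95
eef_pos: [0.5762, -0.2101, 0.0117]
tcp_rot: [0.637, 0.688, -0.221, 0.268]
contact_force: [-0.3, 1.5, 2.2]
opening: 0.444
finger_force: 30.4
```

```bash
python3 st.py; python3 tf.py .570,-.212,.014 .562,-.07,.014
```

```text
t 10.95 q [-0.2704  0.4278  1.9901 -1.0941  0.7407  0.5025] p [ 0.5762 -0.2101  0.0117] fkerr [ 0.     -0.0003  0.0001]
lean 40.7 az -82.3 y axis [0.9952 0.0911 0.0367] x [-0.0453  0.7576 -0.6512]
F [-0.2607  1.4677  2.1893] 0.4437684856739641 30.399715304374695
.570,-.212,.014 [-0.0026 -0.0063 -0.001 ]
.562,-.07,.014 [ 0.1053 -0.0013 -0.0935]
```

```bash
python3 tf.py .564,-.08,.0125 .542,-.045,.0125; python3 -c "
from h import *
print(ray('top',[(272,235),(264,246),(308,283),(318,270)],.03))"
```

```text
.564,-.08,.0125 [ 0.0986 -0.0003 -0.0857]
.542,-.045,.0125 [ 0.1262 -0.019  -0.1103]
[[ 0.4631 -0.0262  0.03  ]
 [ 0.4347 -0.0099  0.03  ]
 [ 0.3606 -0.1219  0.03  ]
 [ 0.3932 -0.1427  0.03  ]]
```

Emit:
move_arm:
  plan:
    - {"x": 0.02, "y": 0, "z": -0.017, "yaw": 0, "fingers": 0.7}
    - {"x": 0.04, "y": 0, "z": -0.034, "yaw": 0, "fingers": 0.7}
    - {"x": 0.06, "y": 0, "z": -0.052, "yaw": 0, "fingers": 0.7}
    - {"x": 0.08, "y": 0, "z": -0.069, "yaw": 0, "fingers": 0.7}
    - {"x": 0.0985, "y": 0, "z": -0.0855, "yaw": 0, "fingers": 0.7}

```text
time: 11.45
eef_pos: [0.5635, -0.0793, 0.0118]
tcp_rot: [0.637, 0.688, -0.222, 0.268]
contact_force: [0.4, -0.2, -1.1]
opening: 0.442
finger_force: 30.4
```

```bash
python3 st.py; python3 tf.py .564,-.08,.0125 .542,-.045,.0125
```

```text
t 11.45 q [-0.0355  0.4138  2.0106 -0.9955  0.8724  0.6165] p [ 0.5635 -0.0793  0.0118] fkerr [ 0.     -0.0003  0.0001]
lean 40.7 az -82.4 y axis [0.9953 0.0904 0.0356] x [-0.0455  0.7579 -0.6507]
F [ 0.3517 -0.2291 -1.1036] 0.44198121709465243 30.44376790523529
.564,-.08,.0125 [-0.001   0.0004 -0.    ]
.542,-.045,.0125 [ 0.0266 -0.0183 -0.0245]
```

Emit:
move_arm:
  plan:
    - {"x": 0.014, "y": -0.009, "z": -0.012, "yaw": 0, "fingers": 0.7}
    - {"x": 0.0265, "y": -0.018, "z": -0.024, "yaw": 0, "fingers": 0.7}
    - {"x": 0.0265, "y": -0.018, "z": -0.024, "yaw": 0, "fingers": 0.7}
    - {"x": 0.0265, "y": -0.018, "z": -0.024, "yaw": 0, "fingers": 0.28}
    - {"x": 0.0265, "y": -0.018, "z": -0.024, "yaw": 0, "fingers": 0.28}

```text
time: 11.95
eef_pos: [0.543, -0.0469, 0.0123]
tcp_rot: [0.637, 0.688, -0.222, 0.268]
contact_force: [0.4, 0.4, -0.2]
opening: 0.719
finger_force: 0.0
```

Emit:
move_arm:
  plan:
    - {"x": 0, "y": 0, "z": 0, "yaw": 0, "fingers": 0.28}
    - {"x": 0, "y": 0, "z": -0.03, "yaw": 0, "fingers": 0.28}
    - {"x": 0, "y": 0, "z": -0.07, "yaw": 0, "fingers": 0.28}
    - {"x": 0, "y": 0, "z": -0.11, "yaw": 0, "fingers": 0.28}
    - {"x": 0, "y": 0, "z": -0.14, "yaw": 0, "fingers": 0.28}

```text
time: 12.45
eef_pos: [0.5313, 0.0447, 0.1204]
tcp_rot: [0.637, 0.688, -0.221, 0.268]
contact_force: [0.9, 0.5, 0.3]
opening: 0.72
finger_force: 0.0
```

```bash
python3 st.py; python3 tf.py .633,-.12,.1215 .646,-.215,.0105
```

```text
t 12.45 q [ 0.1991  0.2207  2.0005 -0.8018  1.1311  0.5578] p [0.5313 0.0447 0.1204] fkerr [ 0.0001 -0.0003  0.0001]
lean 40.7 az -82.3 y axis [0.9952 0.09   0.0377] x [-0.0439  0.7582 -0.6505]
F [0.8806 0.5405 0.2824] 0.7196874097394791 0.0
.633,-.12,.1215 [-0.1301  0.0865  0.1144]
.646,-.215,.0105 [-0.1305  0.0867  0.2611]
```

Emit:
move_arm:
  plan:
    - {"x": -0.026, "y": 0.017, "z": 0.023, "yaw": 0, "fingers": 0.28}
    - {"x": -0.052, "y": 0.035, "z": 0.046, "yaw": 0, "fingers": 0.28}
    - {"x": -0.078, "y": 0.052, "z": 0.069, "yaw": 0, "fingers": 0.28}
    - {"x": -0.104, "y": 0.069, "z": 0.092, "yaw": 0, "fingers": 0.28}
    - {"x": -0.1305, "y": 0.087, "z": 0.114, "yaw": 0, "fingers": 0.28}

```text
time: 12.95
eef_pos: [0.6334, -0.1227, 0.1198]
tcp_rot: [0.637, 0.688, -0.222, 0.267]
contact_force: [1.4, 0.1, -0.3]
opening: 0.722
finger_force: 0.0
```

Emit:
move_arm:
  plan:
    - {"x": 0, "y": 0, "z": 0.04, "yaw": 0, "fingers": 0.28}
    - {"x": 0, "y": 0, "z": 0.08, "yaw": 0, "fingers": 0.28}
    - {"x": 0, "y": 0, "z": 0.11, "yaw": 0, "fingers": 0.28}
    - {"x": 0, "y": 0, "z": 0.12, "yaw": 0, "fingers": 0.28}
    - {"x": 0, "y": 0, "z": 0.12, "yaw": 0, "fingers": 0.28}

```text
time: 13.45
eef_pos: [0.6421, -0.1992, 0.0274]
tcp_rot: [0.637, 0.688, -0.223, 0.266]
contact_force: [-0.5, 0.6, 0.5]
opening: 0.717
finger_force: 0.0
```

```bash
python3 st.py; python3 tf.py .646,-.215,.0105
```

```text
t 13.45 q [-0.2241  0.5075  1.8271 -0.9993  0.8138  0.4192] p [ 0.6421 -0.1992  0.0274] fkerr [ 0.     -0.0003  0.0001]
lean 40.6 az -82.7 y axis [0.9955 0.0883 0.033 ] x [-0.0457  0.7583 -0.6503]
F [-0.5469  0.6458  0.4964] 0.7168862624681538 0.0
.646,-.215,.0105 [-0.0012  0.0019  0.0233]
```

Emit:
move_arm:
  plan:
    - {"x": -0.001, "y": 0.001, "z": 0.012, "yaw": 0, "fingers": 0.28}
    - {"x": -0.001, "y": 0.002, "z": 0.022, "yaw": 0, "fingers": 0.28}
    - {"x": -0.001, "y": 0.002, "z": 0.022, "yaw": 0, "fingers": 0.28}

```text
time: 13.75
eef_pos: [0.6473, -0.2131, 0.0128]
tcp_rot: [0.637, 0.688, -0.222, 0.268]
contact_force: [0.0, 1.1, -0.3]
opening: 0.723
finger_force: 0.0
```

Emit:
move_arm:
  plan:
    - {"x": 0, "y": 0, "z": 0, "yaw": 0, "fingers": 0.7}
    - {"x": 0, "y": 0, "z": 0, "yaw": 0, "fingers": 0.7}
    - {"x": 0, "y": 0, "z": 0, "yaw": 0, "fingers": 0.7}
    - {"x": 0, "y": 0, "z": 0, "yaw": 0, "fingers": 0.7}
  force: 45

```text
time: 14.15
eef_pos: [0.6478, -0.2126, 0.0137]
tcp_rot: [0.637, 0.688, -0.221, 0.268]
contact_force: [0.2, 1.4, 3.0]
opening: 0.458
finger_force: 45.8
```

```bash
python3 st.py; python3 tf.py .632,-.06,.0115 .634,-.05,.0115
```

```text
t 14.15 q [-0.2433  0.5399  1.8115 -1.0237  0.7891  0.432 ] p [ 0.6478 -0.2126  0.0137] fkerr [ 0.     -0.0003  0.0001]
lean 40.7 az -82.3 y axis [0.9951 0.0915 0.0369] x [-0.0455  0.7576 -0.6511]
F [0.2086 1.382  2.9887] 0.45761316880116865 45.78342854976654
.632,-.06,.0115 [ 0.1178 -0.0019 -0.0983]
.634,-.05,.0115 [ 0.1253  0.001  -0.1046]
```

Emit:
move_arm:
  plan:
    - {"x": 0.025, "y": 0, "z": -0.021, "yaw": 0, "fingers": 0.7}
    - {"x": 0.05, "y": 0, "z": -0.0425, "yaw": 0, "fingers": 0.7}
    - {"x": 0.075, "y": 0, "z": -0.064, "yaw": 0, "fingers": 0.7}
    - {"x": 0.1, "y": 0.001, "z": -0.085, "yaw": 0, "fingers": 0.7}
    - {"x": 0.1245, "y": 0.001, "z": -0.1055, "yaw": 0, "fingers": 0.7}

```text
time: 14.65
eef_pos: [0.6341, -0.0502, 0.0137]
tcp_rot: [0.636, 0.688, -0.223, 0.269]
contact_force: [1.1, -3.7, 2.8]
opening: 0.46
finger_force: 47.3
```

Emit:
move_arm:
  plan:
    - {"x": 0, "y": 0, "z": 0, "yaw": 0, "fingers": 0.7}
    - {"x": 0, "y": 0, "z": 0, "yaw": 0, "fingers": 0.28}
    - {"x": 0, "y": 0, "z": 0, "yaw": 0, "fingers": 0.28}
    - {"x": 0, "y": 0, "z": 0, "yaw": 0, "fingers": 0.28}

```text
time: 15.05
eef_pos: [0.633, -0.0509, 0.0115]
tcp_rot: [0.637, 0.688, -0.222, 0.267]
contact_force: [-0.0, -0.1, 0.3]
opening: 0.721
finger_force: 0.0
```

Emit:
move_arm:
  plan:
    - {"x": 0, "y": 0, "z": -0.03, "yaw": 0, "fingers": 0.28}
    - {"x": 0, "y": 0, "z": -0.07, "yaw": 0, "fingers": 0.28}
    - {"x": 0, "y": 0, "z": -0.11, "yaw": 0, "fingers": 0.28}
    - {"x": 0, "y": 0, "z": -0.16, "yaw": 0, "fingers": 0.28}
    - {"x": 0, "y": 0, "z": -0.21, "yaw": 0, "fingers": 0.28}

```text
time: 15.55
eef_pos: [0.6146, 0.0853, 0.1719]
tcp_rot: [0.637, 0.688, -0.222, 0.267]
contact_force: [0.4, 1.5, -0.6]
opening: 0.716
finger_force: 0.0
```

```bash
python3 st.py
python3 - <<'E'
from h import *
P=np.load('P.npy');s=ctrl.get_state();Rt=R.from_quat(s['tcp_rot'])
q=s['qpos'];p0=s['eef_pos']
W=[p0,[.55,.2,.4],[.4,.4,.55],[.2,.5,.65],[.05,.5,.75],[0.,.5,.80]]
for a,b in zip(W[:-1],W[1:]):
    for t in np.linspace(0,1,7)[1:]:
        r=ik(np.array(a)*(1-t)+np.array(b)*t,Rt,P,q);q=r.x
    print(b,q,'cost %.1e'%r.cost)
cv2.imwrite('pics/t3.png',ctrl.read_camera('top')[...,::-1])
E
python3 tf.py .55,.2,.4 .4,.4,.55 .2,.5,.65
```

```text
t 15.55 q [ 0.2358  0.3347  1.7467 -0.7498  1.2557  0.4741] p [0.6146 0.0853 0.1719] fkerr [ 0.     -0.0003  0.0001]
lean 40.7 az -82.6 y axis [0.9955 0.0888 0.0341] x [-0.0453  0.7579 -0.6508]
F [ 0.3626  1.5084 -0.5669] 0.7158200039815173 0.0
[0.55, 0.2, 0.4] [ 0.4412  0.1516  1.5397 -0.6735  1.6788  0.3693] cost 1.1e-17
[0.4, 0.4, 0.55] [ 0.8274  0.23    1.187  -0.6293  2.1299  0.5202] cost 4.1e-27
[0.2, 0.5, 0.65] [ 1.1586  0.3041  0.9185 -0.571   2.4718  0.7292] cost 5.3e-26
[0.05, 0.5, 0.75] [ 1.3738  0.3626  0.6526 -0.5792  2.7508  0.8285] cost 2.7e-23
[0.0, 0.5, 0.8] [ 1.4531  0.3945  0.5257 -0.6276  2.81    0.8253] cost 2.9e-04
.55,.2,.4 [-0.0565 -0.0471 -0.2439]
.4,.4,.55 [ 0.0042 -0.1705 -0.501 ]
.2,.5,.65 [ 0.0234 -0.3553 -0.6606]
```

View pics/t3.png

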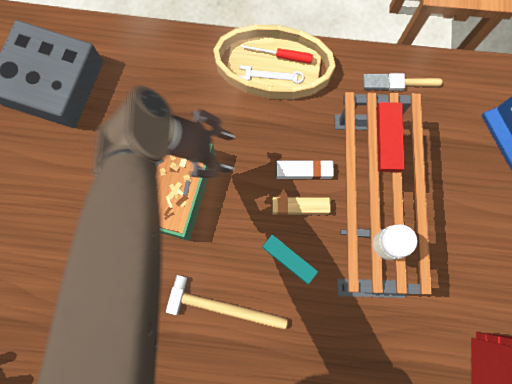

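The top view shows both offcuts drawn clear of the rack: tube at (305,170), wood at (302,206). Tin, stone and drift look unmoved. To un-lean, I'll use the inner reach limit with the arm plane at −85°, so I'm checking that route first.

```bash
python3 - <<'E'
from h import *
P=np.load('P.npy');s=ctrl.get_state();Rt=R.from_quat(s['tcp_rot'])
q=s['qpos'];p0=s['eef_pos']
W=[p0,[.5,-.05,.42],[.42,-.25,.5],[.2,-.47,.5],[.145,-.47,.3],[.143,-.42,.275]]
for a,b in zip(W[:-1],W[1:]):
    for t in np.linspace(0,1,7)[1:]:
        r=ik(np.array(a)*(1-t)+np.array(b)*t,Rt,P,q);q=r.x
    print(b,q,'cost %.1e'%r.cost)
# simulate inward/down pushes
p,Rc=fk(q,P)
for k in range(40):
    th=np.arccos(-Rc.as_matrix()[2,2])
    d=np.array([-.09*0,.8,-.6])*.05
    r=ik(p+d,Rc,P,q,w=.5);q=r.x;p,Rc=fk(q,P)
    if k%6==0:print(k,np.degrees(th),p,q)
I=cv2.imread('pics/top0.png');h=cv2.cvtColor(I,cv2.COLOR_BGR2HSV);m=cv2.inRange(h,(0,150,60),(8,255,255));m[:310]=0
ys,xs=np.nonzero(m);print('red',xs.min(),ys.min());print(ray('top',[(xs.min(),ys.min())],0.),ray('top',[(xs.min(),ys.min())],.2))
E
python3 tf.py .5,-.05,.42 .42,-.25,.5 .2,-.47,.5 .145,-.47,.3 .143,-.42,.275
```

```text
[0.5, -0.05, 0.42] [ 0.0205 -0.2074  1.8552 -0.7097  1.4288  0.0254] cost 4.2e-28
[0.42, -0.25, 0.5] [-0.4732 -0.414   1.8731 -0.5855  1.2745 -0.4925] cost 7.9e-18
[0.2, -0.47, 0.5] [-1.3413 -0.5395  1.9539 -0.0614  1.0215 -1.4046] cost 4.5e-25
[0.145, -0.47, 0.3] [-1.507  -0.5823  2.3301  0.0871  0.6893 -1.6299] cost 2.3e-16
[0.143, -0.42, 0.275] [-1.5025 -0.7329  2.4527  0.0799  0.7169 -1.6194] cost 4.9e-14
0 40.573223179835516 [ 0.1536 -0.3995  0.2622] [-1.4467 -0.7593  2.48    0.0121  0.7398 -1.526 ]
6 31.043023494180094 [ 0.2677 -0.2687  0.1899] [-0.8122 -0.5767  2.48   -0.4791  0.917  -0.6203]
12 29.299774397548006 [ 0.3255 -0.0414  0.0309] [-0.0636 -0.075   2.4688 -0.6553  0.9242  0.3603]
18 29.299773917868926 [ 0.3255  0.1986 -0.1491] [ 0.5279  0.612   2.1262 -0.5329  0.8259  0.9505]
24 29.299773084146448 [ 0.3255  0.4386 -0.3291] [ 0.8616  1.1818  1.4911 -0.3133  0.9424  1.0818]
30 29.29977246653334 [ 0.3235  0.674  -0.506 ] [ 1.0444  1.9836  0.21   -0.1705  1.429   1.0838]
36 18.405031047052898 [ 0.2566  0.7318 -0.561 ] [ 1.1369  2.0235  0.21   -0.1135  1.1757  1.1597]
red 470 332
[[ 0.2949 -0.5085  0.    ]] [[ 0.3017 -0.4181  0.2   ]]
.5,-.05,.42 [-0.2575 -0.1192 -0.1032]
.42,-.25,.5 [-0.4581 -0.2136 -0.043 ]
.2,-.47,.5 [-0.6164 -0.4529  0.0773]
.145,-.47,.3 [-0.4845 -0.5171  0.2239]
.143,-.42,.275 [-0.4302 -0.5156  0.2105]
```

Run:
```python
from h import *
P=np.load('P.npy');s=ctrl.get_state();Rt=R.from_quat(s['tcp_rot'])
W=[s['eef_pos'],[.5,-.05,.42],[.42,-.25,.5],[.2,-.47,.5],[.145,-.43,.32]];q=s['qpos']
for a,b in zip(W[:-1],W[1:]):
    for t in np.linspace(0,1,7)[1:]:
        q=ik(np.array(a)*(1-t)+np.array(b)*t,Rt,P,q).x
Q=q
for lat in(-.35,-.2,):
  for dn in(-.4,-.1,.2):
    q=Q;p,Rc=fk(q,P);print('push',lat,dn,p,q)
    for k in range(30):
      d=np.array([lat,.9,dn]);d*=.05/np.linalg.norm(d)
      r=ik(p+d,Rc,P,q,w=.6);q=r.x;p,Rc=fk(q,P)
      z=Rc.as_matrix()[:,2]
      if k%5==4:print(k,'lean %.1f az %.0f'%(np.degrees(np.arccos(-z[2])),np.degrees(np.arctan2(z[1],z[0]))),p,q)
```

```text
push -0.35 -0.4 [ 0.145 -0.43   0.32 ] [-1.4977 -0.7195  2.3668  0.0696  0.7888 -1.6047]
4 lean 34.4 az -85 [ 0.1346 -0.3551  0.2843] [-1.472  -0.9     2.48   -0.0099  0.9606 -1.5317]
9 lean 27.6 az -94 [ 0.1669 -0.2898  0.2691] [-1.2038 -0.9     2.48   -0.2192  1.1279 -1.1947]
14 lean 24.6 az -107 [ 0.2136 -0.1419  0.2632] [-0.5932 -0.9     2.48   -0.412   1.4379 -0.583 ]
19 lean 24.7 az -111 [0.1818 0.0851 0.2185] [ 0.3338 -0.7178  2.48   -0.3276  1.6624  0.3377]
24 lean 24.7 az -111 [0.0981 0.3004 0.1228] [ 1.0006 -0.1363  2.285  -0.0864  1.4172  1.0195]
29 lean 24.7 az -111 [0.0143 0.5157 0.0272] [1.3221 0.4341 1.8464 0.0505 1.2906 1.2847]
push -0.35 -0.1 [ 0.145 -0.43   0.32 ] [-1.4977 -0.7195  2.3668  0.0696  0.7888 -1.6047]
4 lean 35.5 az -86 [ 0.14   -0.355   0.2889] [-1.4402 -0.9     2.4765 -0.0413  0.947  -1.4868]
9 lean 30.4 az -96 [ 0.1869 -0.2702  0.2748] [-1.0466 -0.9     2.48   -0.3334  1.141  -1.004 ]
14 lean 29.7 az -105 [ 0.2089 -0.0662  0.2733] [-0.2042 -0.9     2.48   -0.5168  1.5924 -0.2188]
19 lean 29.7 az -105 [0.1222 0.167  0.2512] [ 0.7595 -0.5884  2.372  -0.
[... 2115 characters left out ...]
] [ 1.4389  1.2891  0.21   -0.0469  2.2454  1.3876]
push -0.2 0.2 [ 0.145 -0.43   0.32 ] [-1.4977 -0.7195  2.3668  0.0696  0.7888 -1.6047]
4 lean 36.2 az -87 [ 0.1861 -0.3142  0.3837] [-1.1819 -0.9     2.314  -0.2132  1.1313 -1.2071]
9 lean 34.6 az -93 [ 0.2223 -0.1118  0.4536] [-0.322  -0.9     2.1826 -0.5809  1.6575 -0.4713]
14 lean 34.6 az -93 [0.1693 0.1267 0.5066] [ 0.6705 -0.6199  1.9601 -0.5384  2.1556  0.4117]
19 lean 34.6 az -93 [0.1163 0.3652 0.5596] [ 1.1379 -0.124   1.5102 -0.2908  2.3029  0.9662]
24 lean 34.6 az -93 [0.0633 0.6037 0.6126] [ 1.3419  0.4647  0.748  -0.1759  2.5178  1.1927]
29 lean 32.3 az -93 [0.0062 0.7168 0.581 ] [ 1.4366  0.8534  0.21   -0.0926  2.638   1.3313]
```

```bash
python3 - <<'E'
from h import *
P=np.load('P.npy');s=ctrl.get_state();Rt=R.from_quat(s['tcp_rot'])
W=[s['eef_pos'],[.5,.25,.4],[.3,.45,.5],[.02,.62,.5]];q=s['qpos']
for a,b in zip(W[:-1],W[1:]):
    for t in np.linspace(0,1,7)[1:]:
        r=ik(np.array(a)*(1-t)+np.array(b)*t,Rt,P,q);q=r.x
    print(b,q,r.cost)
Q=q
for dx in (0,-.1,.1):
 for up in(0,.3,.6):
    q=Q;p,Rc=fk(q,P);print('push',dx,up)
    for k in range(35):
      d=np.array([dx,1,up]);d*=.05/np.linalg.norm(d)
      r=ik(p+d,Rc,P,q,w=.6);q=r.x;p,Rc=fk(q,P)
      z=Rc.as_matrix()[:,2]
      if k%7==6:print(k,'lean %.1f az %.0f'%(np.degrees(np.arccos(-z[2])),np.degrees(np.arctan2(z[1],z[0]))),p,q)
E
python3 tf.py .5,.25,.4 .3,.45,.5 .02,.62,.5
```

```text
[0.5, 0.25, 0.4] [ 0.5508  0.1239  1.5698 -0.6515  1.7307  0.4621] 1.2291821644970431e-17
[0.3, 0.45, 0.5] [ 0.9953  0.2041  1.3043 -0.5348  2.1335  0.7459] 2.4592759100183843e-16
[0.02, 0.62, 0.5] [ 1.4465  0.4786  0.9589 -0.2565  2.3771  1.2469] 7.61373958449006e-27
push 0 0
.5,.25,.4 [-0.0165 -0.0921 -0.2809]
.3,.45,.5 [ 0.0787 -0.2676 -0.5048]
.02,.62,.5 [ 0.2192 -0.5302 -0.6412]Traceback (most recent call last):
  File "<stdin>", line 13, in <module>
numpy._core._exceptions._UFuncOutputCastingError: Cannot cast ufunc 'multiply' output from dtype('float64') to dtype('int64') with casting rule 'same_kind'
```

Run:
```python
from h import *
P=np.load('P.npy');s=ctrl.get_state();Rt=R.from_quat(s['tcp_rot'])
Q=ik(np.array([.02,.62,.5]),Rt,P,np.array([1.4465,.4786,.9589,-.2565,2.3771,1.2469])).x
for dx in (0,-.15):
 for up in(0,.3,.6):
    q=Q;p,Rc=fk(q,P);print('push',dx,up)
    for k in range(35):
      d=np.array([dx,1.,up]);d*=.05/np.linalg.norm(d)
      r=ik(p+d,Rc,P,q,w=.6);q=r.x;p,Rc=fk(q,P)
      z=Rc.as_matrix()[:,2]
      if k%7==6:print(k,'lean %.1f az %.0f'%(np.degrees(np.arccos(-z[2])),np.degrees(np.arctan2(z[1],z[0]))),p,q)
```

```text
push 0 0
6 lean 37.0 az -80 [0.021  0.7912 0.4218] [ 1.4695  1.0452  0.21   -0.2813  2.494   1.2147]
13 lean 29.7 az -75 [0.0233 0.8491 0.3209] [ 1.475   1.133   0.21   -0.2275  2.2767  1.2736]
20 lean 20.9 az -66 [0.026  0.904  0.2424] [ 1.478   1.1969  0.21   -0.1952  2.0494  1.3055]
27 lean 12.2 az -43 [0.0289 0.9603 0.1815] [ 1.4789  1.2476  0.21   -0.1721  1.8117  1.3232]
34 lean 9.7 az 20 [0.0315 1.0178 0.135 ] [ 1.4782  1.2924  0.21   -0.1531  1.5668  1.332 ]
push 0 0.3
6 lean 37.0 az -79 [0.0212 0.7568 0.4978] [ 1.4661  0.9623  0.21   -0.3237  2.5712  1.163 ]
13 lean 30.5 az -75 [0.0238 0.7952 0.4552] [ 1.4707  0.992   0.21   -0.2787  2.424   1.2082]
20 lean 22.9 az -67 [0.0272 0.8365 0.4224] [ 1.474   1.0116  0.21   -0.2469  2.2596  1.2369]
27 lean 15.2 az -48 [0.031  0.8831 0.3976] [ 1.476   1.0264  0.21   -0.2223  2.0764  1.2556]
34 lean 11.0 az -2 [0.0349 0.9354 0.3801] [ 1.4766  1.0409  0.21   -0.2016  1.8749  1.2672]
push 0 0.6
6 lean 37.4 az -79 [0.0213 0.7206 0.5623] [ 1.4621  0.8902  0.21   -0.376   2.6432  1.1021]
13 lean 32.1 az -75 [0.0241 0.7316 0.5652] [ 1.4647 
[... 1093 characters left out ...]
   2.2873  1.3939]
27 lean 13.2 az -63 [-0.0873  0.8747  0.3948] [ 1.5839  1.0272  0.21   -0.1172  2.1081  1.429 ]
34 lean 5.2 az -12 [-0.101  0.925  0.376] [ 1.5945  1.0413  0.21   -0.0931  1.9096  1.4511]
push -0.15 0.6
6 lean 37.4 az -80 [-0.0169  0.7197  0.5618] [ 1.5046  0.8908  0.21   -0.3188  2.6578  1.1866]
13 lean 31.9 az -77 [-0.0416  0.7289  0.5637] [ 1.5355  0.8729  0.21   -0.2584  2.5859  1.262 ]
20 lean 25.5 az -74 [-0.0591  0.7447  0.5629] [ 1.5575  0.8581  0.21   -0.2124  2.4905  1.3172]
27 lean 18.2 az -67 [-0.072   0.768   0.5614] [ 1.573   0.8458  0.21   -0.1768  2.3714  1.3571]
34 lean 10.4 az -49 [-0.0822  0.7994  0.5608] [ 1.5839  0.8364  0.21   -0.1484  2.228   1.3855]
```

The outward push on the +y side is stable in simulation, so I'll go there.

Emit:
move_arm:
  plan:
    - {"x": -0.002, "y": -0.014, "z": -0.047, "yaw": 0, "fingers": 0.28}
    - {"x": -0.005, "y": -0.028, "z": -0.094, "yaw": 0, "fingers": 0.28}
    - {"x": -0.007, "y": -0.045, "z": -0.14, "yaw": 0, "fingers": 0.28}
    - {"x": -0.01, "y": -0.06, "z": -0.187, "yaw": 0, "fingers": 0.28}
    - {"x": -0.013, "y": -0.076, "z": -0.234, "yaw": 0, "fingers": 0.28}

```text
time: 16.1
eef_pos: [0.5194, 0.2198, 0.3553]
tcp_rot: [0.637, 0.688, -0.222, 0.267]
contact_force: [1.2, -0.6, -0.8]
opening: 0.723
finger_force: 0.0
```

Emit:
move_arm:
  plan:
    - {"x": -0.002, "y": -0.015, "z": -0.045, "yaw": 0, "fingers": 0.28}
    - {"x": 0.013, "y": -0.044, "z": -0.082, "yaw": 0, "fingers": 0.28}
    - {"x": 0.028, "y": -0.073, "z": -0.119, "yaw": 0, "fingers": 0.28}
    - {"x": 0.044, "y": -0.102, "z": -0.156, "yaw": 0, "fingers": 0.28}
    - {"x": 0.06, "y": -0.131, "z": -0.193, "yaw": 0, "fingers": 0.28}

```text
time: 16.6
eef_pos: [0.3696, 0.3785, 0.4573]
tcp_rot: [0.637, 0.688, -0.222, 0.268]
contact_force: [0.8, -0.0, 0.3]
opening: 0.721
finger_force: 0.0
```

Emit:
move_arm:
  plan:
    - {"x": 0.015, "y": -0.029, "z": -0.037, "yaw": 0, "fingers": 0.28}
    - {"x": 0.032, "y": -0.058, "z": -0.074, "yaw": 0, "fingers": 0.28}
    - {"x": 0.052, "y": -0.097, "z": -0.094, "yaw": 0, "fingers": 0.28}
    - {"x": 0.072, "y": -0.135, "z": -0.114, "yaw": 0, "fingers": 0.28}
    - {"x": 0.092, "y": -0.173, "z": -0.134, "yaw": 0, "fingers": 0.28}

```text
time: 17.1
eef_pos: [0.1818, 0.5194, 0.4921]
tcp_rot: [0.637, 0.688, -0.222, 0.268]
contact_force: [0.8, 0.5, -0.5]
opening: 0.722
finger_force: 0.0
```

```bash
python3 st.py; python3 tf.py .02,.62,.5
```

```text
t 17.1 q [ 1.1944  0.2725  1.2376 -0.4137  2.2331  0.9631] p [0.1818 0.5194 0.4921] fkerr [ 0.     -0.0003  0.0001]
lean 40.7 az -82.5 y axis [0.9954 0.0893 0.0359] x [-0.0445  0.7575 -0.6513]
F [ 0.7587  0.5087 -0.4705] 0.7224500487296404 0.0
.02,.62,.5 [ 0.0783 -0.1518 -0.0848]
```

Emit:
move_arm:
  plan:
    - {"x": 0.017, "y": -0.034, "z": -0.019, "yaw": 0, "fingers": 0.28}
    - {"x": 0.034, "y": -0.068, "z": -0.038, "yaw": 0, "fingers": 0.28}
    - {"x": 0.051, "y": -0.102, "z": -0.056, "yaw": 0, "fingers": 0.28}
    - {"x": 0.068, "y": -0.135, "z": -0.075, "yaw": 0, "fingers": 0.28}
    - {"x": 0.09, "y": -0.152, "z": -0.115, "yaw": 0, "fingers": 0.28}

```text
time: 17.6
eef_pos: [0.0155, 0.6471, 0.5128]
tcp_rot: [0.635, 0.688, -0.225, 0.27]
contact_force: [1.4, 0.5, -0.0]
opening: 0.717
finger_force: 0.0
```

Emit:
move_arm:
  plan:
    - {"x": 0.03, "y": -0.003, "z": -0.04, "yaw": 0, "fingers": 0.28}
    - {"x": 0.06, "y": -0.006, "z": -0.08, "yaw": 0, "fingers": 0.28}
    - {"x": 0.09, "y": -0.009, "z": -0.12, "yaw": 0, "fingers": 0.28}

```text
time: 17.9
eef_pos: [0.0008, 0.7347, 0.5254]
tcp_rot: [0.638, 0.688, -0.22, 0.267]
contact_force: [6.6, -11.8, 8.8]
opening: 0.724
finger_force: 0.0
```

Emit:
move_arm:
  plan:
    - {"x": 0.035, "y": -0.005, "z": -0.05, "yaw": 0, "fingers": 0.28}

```text
time: 18.0
eef_pos: [-0.0062, 0.7446, 0.5027]
tcp_rot: [0.636, 0.689, -0.222, 0.268]
contact_force: [0.5, 0.9, -3.4]
opening: 0.718
finger_force: 0.0
```

Emit:
move_arm:
  plan:
    - {"x": 0.035, "y": -0.005, "z": -0.05, "yaw": 0, "fingers": 0.28}

```text
time: 18.1
eef_pos: [-0.0143, 0.7478, 0.5039]
tcp_rot: [0.639, 0.692, -0.211, 0.259]
contact_force: [-0.7, -0.8, -0.9]
opening: 0.721
finger_force: 0.0
```

Emit:
move_arm:
  plan:
    - {"x": 0.035, "y": -0.005, "z": -0.05, "yaw": 0, "fingers": 0.28}

```text
time: 18.2
eef_pos: [-0.0222, 0.7508, 0.503]
tcp_rot: [0.642, 0.695, -0.203, 0.253]
contact_force: [0.1, 0.4, 0.0]
opening: 0.718
finger_force: 0.0
```

Emit:
move_arm:
  plan:
    - {"x": 0.035, "y": -0.005, "z": -0.05, "yaw": 0, "fingers": 0.28}

```text
time: 18.3
eef_pos: [-0.0293, 0.7553, 0.4971]
tcp_rot: [0.643, 0.697, -0.197, 0.248]
contact_force: [1.0, -0.2, -0.3]
opening: 0.718
finger_force: 0.0
```

Emit:
move_arm:
  plan:
    - {"x": 0.035, "y": -0.005, "z": -0.05, "yaw": 0, "fingers": 0.28}

```text
time: 18.4
eef_pos: [-0.036, 0.76, 0.4903]
tcp_rot: [0.644, 0.699, -0.193, 0.244]
contact_force: [0.4, 0.4, 0.5]
opening: 0.723
finger_force: 0.0
```

Emit:
move_arm:
  plan:
    - {"x": 0.035, "y": -0.005, "z": -0.05, "yaw": 0, "fingers": 0.28}

```text
time: 18.5
eef_pos: [-0.0422, 0.7645, 0.4839]
tcp_rot: [0.645, 0.701, -0.188, 0.24]
contact_force: [-0.2, -0.5, -0.1]
opening: 0.721
finger_force: 0.0
```

```bash
python3 st.py
```

```text
t 18.5 q [ 1.5319  0.9731  0.21   -0.2123  2.5577  1.307 ] p [-0.0422  0.7645  0.4839] fkerr [ 0.     -0.0004  0.0001]
lean 35.5 az -80.7 y axis [0.9941 0.098  0.0458] x [-0.0536  0.8139 -0.5786]
F [-0.2069 -0.5339 -0.0735] 0.7213756258464076 0.0
```

Emit:
move_arm:
  plan:
    - {"x": 0.045, "y": -0.01, "z": -0.045, "yaw": 0, "fingers": 0.28}

```text
time: 18.6
eef_pos: [-0.0514, 0.7715, 0.4721]
tcp_rot: [0.646, 0.703, -0.183, 0.235]
contact_force: [0.5, -0.5, -0.2]
opening: 0.721
finger_force: 0.0
```

Emit:
move_arm:
  plan:
    - {"x": 0.045, "y": -0.01, "z": -0.045, "yaw": 0, "fingers": 0.28}

```text
time: 18.7
eef_pos: [-0.061, 0.7787, 0.4591]
tcp_rot: [0.647, 0.705, -0.178, 0.23]
contact_force: [0.3, 0.8, -0.4]
opening: 0.725
finger_force: 0.0
```

Emit:
move_arm:
  plan:
    - {"x": 0.045, "y": -0.01, "z": -0.045, "yaw": 0, "fingers": 0.28}

```text
time: 18.8
eef_pos: [-0.07, 0.785, 0.4482]
tcp_rot: [0.648, 0.706, -0.174, 0.225]
contact_force: [0.2, 0.3, 0.5]
opening: 0.72
finger_force: 0.0
```

Emit:
move_arm:
  plan:
    - {"x": 0.045, "y": -0.01, "z": -0.045, "yaw": 0, "fingers": 0.28}

```text
time: 18.9
eef_pos: [-0.0784, 0.7906, 0.439]
tcp_rot: [0.649, 0.708, -0.168, 0.22]
contact_force: [-0.5, -0.1, -0.2]
opening: 0.719
finger_force: 0.0
```

Emit:
move_arm:
  plan:
    - {"x": 0.045, "y": -0.01, "z": -0.045, "yaw": 0, "fingers": 0.28}

```text
time: 19.0
eef_pos: [-0.0864, 0.7958, 0.4312]
tcp_rot: [0.651, 0.71, -0.163, 0.214]
contact_force: [-0.7, -0.6, -0.5]
opening: 0.721
finger_force: 0.0
```

Emit:
move_arm:
  plan:
    - {"x": 0.045, "y": -0.01, "z": -0.04, "yaw": 0, "fingers": 0.28}

```text
time: 19.1
eef_pos: [-0.0945, 0.8017, 0.4223]
tcp_rot: [0.652, 0.712, -0.157, 0.207]
contact_force: [0.6, 0.3, 0.5]
opening: 0.72
finger_force: 0.0
```

Emit:
move_arm:
  plan:
    - {"x": 0.045, "y": -0.01, "z": -0.04, "yaw": 0, "fingers": 0.28}

```text
time: 19.2
eef_pos: [-0.1023, 0.8073, 0.4137]
tcp_rot: [0.654, 0.714, -0.151, 0.201]
contact_force: [-0.0, 0.1, 0.2]
opening: 0.72
finger_force: 0.0
```

Emit:
move_arm:
  plan:
    - {"x": 0.045, "y": -0.01, "z": -0.04, "yaw": 0, "fingers": 0.28}

```text
time: 19.3
eef_pos: [-0.1098, 0.8126, 0.4063]
tcp_rot: [0.655, 0.716, -0.145, 0.194]
contact_force: [0.5, 0.5, 0.2]
opening: 0.718
finger_force: 0.0
```

Emit:
move_arm:
  plan:
    - {"x": 0.045, "y": -0.01, "z": -0.04, "yaw": 0, "fingers": 0.28}

```text
time: 19.4
eef_pos: [-0.1169, 0.8175, 0.4001]
tcp_rot: [0.657, 0.717, -0.139, 0.187]
contact_force: [-0.2, -0.6, -0.1]
opening: 0.717
finger_force: 0.0
```

Emit:
move_arm:
  plan:
    - {"x": 0.05, "y": -0.01, "z": -0.035, "yaw": 0, "fingers": 0.28}

```text
time: 19.5
eef_pos: [-0.1238, 0.824, 0.3908]
tcp_rot: [0.658, 0.719, -0.133, 0.179]
contact_force: [-0.6, -0.8, 0.6]
opening: 0.723
finger_force: 0.0
```

Emit:
move_arm:
  plan:
    - {"x": 0.05, "y": -0.01, "z": -0.035, "yaw": 0, "fingers": 0.28}

```text
time: 19.6
eef_pos: [-0.1302, 0.8305, 0.3807]
tcp_rot: [0.66, 0.721, -0.127, 0.172]
contact_force: [-0.0, 0.0, -0.2]
opening: 0.715
finger_force: 0.0
```

Emit:
move_arm:
  plan:
    - {"x": 0.05, "y": -0.01, "z": -0.035, "yaw": 0, "fingers": 0.28}

```text
time: 19.7
eef_pos: [-0.1364, 0.8366, 0.3722]
tcp_rot: [0.661, 0.722, -0.121, 0.164]
contact_force: [0.1, 0.9, -0.0]
opening: 0.718
finger_force: 0.0
```

```bash
python3 st.py
```

```text
t 19.7 q [ 1.6292  1.0658  0.2109 -0.0711  2.2704  1.5061] p [-0.1364  0.8366  0.3722] fkerr [ 0.     -0.0003  0.0001]
lean 23.5 az -78.8 y axis [0.9944 0.097  0.0425] x [-0.0724  0.9152 -0.3965]
F [ 0.0539  0.8848 -0.0192] 0.7182879819861354 0.0
```

Emit:
move_arm:
  plan:
    - {"x": 0.05, "y": -0.014, "z": -0.035, "yaw": 0, "fingers": 0.28}

```text
time: 19.8
eef_pos: [-0.145, 0.8418, 0.3654]
tcp_rot: [0.663, 0.724, -0.114, 0.156]
contact_force: [1.0, 0.1, -0.2]
opening: 0.718
finger_force: 0.0
```

Emit:
move_arm:
  plan:
    - {"x": 0.05, "y": -0.014, "z": -0.035, "yaw": 0, "fingers": 0.28}

```text
time: 19.9
eef_pos: [-0.1541, 0.8466, 0.36]
tcp_rot: [0.664, 0.725, -0.108, 0.147]
contact_force: [0.4, 0.3, 0.1]
opening: 0.722
finger_force: 0.0
```

Emit:
move_arm:
  plan:
    - {"x": 0.05, "y": -0.014, "z": -0.035, "yaw": 0, "fingers": 0.28}

```text
time: 20.0
eef_pos: [-0.1626, 0.8512, 0.3558]
tcp_rot: [0.665, 0.727, -0.101, 0.139]
contact_force: [-0.8, -0.4, 0.3]
opening: 0.717
finger_force: 0.0
```

Emit:
move_arm:
  plan:
    - {"x": 0.05, "y": -0.014, "z": -0.03, "yaw": 0, "fingers": 0.28}

```text
time: 20.1
eef_pos: [-0.1709, 0.8566, 0.3505]
tcp_rot: [0.666, 0.728, -0.094, 0.129]
contact_force: [-0.2, -0.2, 0.5]
opening: 0.722
finger_force: 0.0
```

Emit:
move_arm:
  plan:
    - {"x": 0.05, "y": -0.014, "z": -0.03, "yaw": 0, "fingers": 0.28}

```text
time: 20.2
eef_pos: [-0.179, 0.8618, 0.3446]
tcp_rot: [0.667, 0.73, -0.088, 0.12]
contact_force: [0.5, 0.8, -0.9]
opening: 0.721
finger_force: 0.0
```

Emit:
move_arm:
  plan:
    - {"x": 0.05, "y": -0.014, "z": -0.03, "yaw": 0, "fingers": 0.28}

```text
time: 20.3
eef_pos: [-0.1866, 0.8668, 0.3401]
tcp_rot: [0.669, 0.731, -0.081, 0.111]
contact_force: [-0.2, -1.3, -0.2]
opening: 0.719
finger_force: 0.0
```

Emit:
move_arm:
  plan:
    - {"x": 0.05, "y": -0.014, "z": -0.03, "yaw": 0, "fingers": 0.28}

```text
time: 20.4
eef_pos: [-0.1939, 0.8715, 0.3374]
tcp_rot: [0.67, 0.732, -0.075, 0.101]
contact_force: [-0.1, 0.2, -0.1]
opening: 0.72
finger_force: 0.0
```

Emit:
move_arm:
  plan:
    - {"x": 0.05, "y": -0.014, "z": -0.025, "yaw": 0, "fingers": 0.28}

```text
time: 20.5
eef_pos: [-0.2012, 0.8771, 0.3334]
tcp_rot: [0.671, 0.733, -0.068, 0.091]
contact_force: [-0.5, -0.1, -0.3]
opening: 0.718
finger_force: 0.0
```

Emit:
move_arm:
  plan:
    - {"x": 0.05, "y": -0.014, "z": -0.025, "yaw": 0, "fingers": 0.28}

```text
time: 20.6
eef_pos: [-0.2085, 0.8824, 0.329]
tcp_rot: [0.672, 0.734, -0.061, 0.081]
contact_force: [0.1, 0.3, 0.3]
opening: 0.717
finger_force: 0.0
```

Emit:
move_arm:
  plan:
    - {"x": 0.05, "y": -0.014, "z": -0.025, "yaw": 0, "fingers": 0.28}

```text
time: 20.7
eef_pos: [-0.2154, 0.8875, 0.3261]
tcp_rot: [0.672, 0.735, -0.054, 0.071]
contact_force: [-0.4, -0.1, 0.6]
opening: 0.721
finger_force: 0.0
```

```bash
python3 st.py
```

```text
t 20.7 q [ 1.7006  1.0967  0.2113 -0.0096  2.0128  1.6089] p [-0.2154  0.8875  0.3261] fkerr [ 0.     -0.0002  0.0001]
lean 10.3 az -79.8 y axis [0.9958 0.0897 0.0161] x [-0.0854  0.9804 -0.1778]
F [-0.4124 -0.0721  0.5597] 0.7212963420494326 0.0
```

Emit:
move_arm:
  plan:
    - {"x": 0.05, "y": -0.014, "z": -0.025, "yaw": 0, "fingers": 0.28}

```text
time: 20.8
eef_pos: [-0.2219, 0.8923, 0.3248]
tcp_rot: [0.673, 0.735, -0.047, 0.061]
contact_force: [-0.4, 0.2, -0.3]
opening: 0.72
finger_force: 0.0
```

Emit:
move_arm:
  plan:
    - {"x": 0.05, "y": -0.014, "z": -0.025, "yaw": 0, "fingers": 0.28}

```text
time: 20.9
eef_pos: [-0.2282, 0.8969, 0.3251]
tcp_rot: [0.674, 0.736, -0.04, 0.05]
contact_force: [0.2, 0.1, 0.9]
opening: 0.713
finger_force: 0.0
```

Emit:
move_arm:
  plan:
    - {"x": 0.05, "y": -0.014, "z": -0.025, "yaw": 0, "fingers": 0.28}

```text
time: 21.0
eef_pos: [-0.2342, 0.9013, 0.3264]
tcp_rot: [0.674, 0.736, -0.033, 0.039]
contact_force: [-1.0, 0.4, 0.0]
opening: 0.722
finger_force: 0.0
```

Emit:
move_arm:
  plan:
    - {"x": 0.05, "y": -0.014, "z": -0.025, "yaw": 0, "fingers": 0.28}

```text
time: 21.1
eef_pos: [-0.2399, 0.9054, 0.3288]
tcp_rot: [0.675, 0.737, -0.026, 0.028]
contact_force: [0.2, -0.1, -0.0]
opening: 0.721
finger_force: 0.0
```

Emit:
move_arm:
  plan:
    - {"x": 0.05, "y": -0.014, "z": -0.02, "yaw": 0, "fingers": 0.28}

```text
time: 21.2
eef_pos: [-0.2459, 0.9106, 0.3297]
tcp_rot: [0.675, 0.737, -0.019, 0.016]
contact_force: [-0.3, -0.9, 0.2]
opening: 0.719
finger_force: 0.0
```

Emit:
move_arm:
  plan:
    - {"x": 0.05, "y": -0.014, "z": -0.02, "yaw": 0, "fingers": 0.28}

```text
time: 21.3
eef_pos: [-0.2516, 0.9155, 0.3296]
tcp_rot: [0.676, 0.737, -0.012, 0.006]
contact_force: [-0.4, 0.2, -0.8]
opening: 0.72
finger_force: 0.0
```

```bash
python3 st.py
```

```text
t 21.3 q [1.7294 1.0892 0.2108 0.0124 1.8656 1.6456] p [-0.2516  0.9155  0.3296] fkerr [ 0.     -0.0001  0.0001]
lean 1.5 az -107.1 y axis [ 0.9962  0.087  -0.0101] x [-0.0873  0.9959 -0.0248]
F [-0.4438  0.2162 -0.7951] 0.720060794152442 0.0
```

```bash
python3 - <<'E'
from h import *
I=cv2.imread('pics/t3.png');h=cv2.cvtColor(I,cv2.COLOR_BGR2HSV)
for nm,lo,hi,z,(a,b,c,d) in(('wood',(14,60,110),(32,220,255),.032,(190,222,262,338)),('tube',(0,0,140),(179,60,255),.03,(155,185,268,340))):
    m=cv2.inRange(h[a:b,c:d],lo,hi);m=cv2.morphologyEx(m,cv2.MORPH_CLOSE,np.ones((5,25)))
    n,l,st,ce=cv2.connectedComponentsWithStats(m);i=1+np.argmax(st[1:,4])
    pts=(np.argwhere(l==i)[:,::-1]+[c,a]).astype(np.float32)
    W=ray('top',pts,z)[:,:2].astype(np.float32);r=cv2.minAreaRect(W)
    print(nm,st[i],r,cv2.boxPoints(r).tolist())
P=np.load('P.npy');s=ctrl.get_state();Rt=R.from_quat(s['tcp_rot']);q=s['qpos']
WP=[s['eef_pos'],[.1,.72,.42],[.42,.42,.42],[.55,.05,.35],[.54,-.11,.15]]
for a,b in zip(WP[:-1],WP[1:]):
    for t in np.linspace(0,1,7)[1:]:
        r=ik(np.array(a)*(1-t)+np.array(b)*t,Rt,P,q);q=r.x
    print(b,q,r.cost)
E
python3 tf.py .1,.72,.42 .42,.42,.42 .55,.05,.35
```

```text
wood [   0    6   76   19 1350] ((0.5425823330879211, -0.08479960262775421), (0.043670084327459335, 0.18275652825832367), 5.521876335144043) [[0.5120556950569153, 0.004053532145917416], [0.5296415686607361, -0.17785492539405823], [0.573108971118927, -0.1736527383327484], [0.5555230975151062, 0.008255720138549805]]
tube [   0    5   72   17 1224] ((0.6373342275619507, -0.08628984540700912), (0.040952250361442566, 0.17642706632614136), 6.477343559265137) [[0.6070374250411987, -0.0009493378456681967], [0.6269402503967285, -0.17625018954277039], [0.6676310300827026, -0.1716303527355194], [0.6477282047271729, 0.0036704987287521362]]
[0.1, 0.72, 0.42] [1.2933 0.3547 1.1566 0.0006 1.6571 1.2061] 4.366803941427295e-18
[0.42, 0.42, 0.42] [ 0.6216  0.0421  1.5167 -0.0163  1.6042  0.534 ] 3.43661274309346e-17
[0.55, 0.05, 0.35] [-0.081  -0.0478  1.7291 -0.0263  1.4662 -0.1655] 2.4341678199934372e-18
[0.54, -0.11, 0.15] [-0.3728  0.0989  1.9504 -0.0302  1.0904 -0.4461] 1.0354814714445639e-19
.1,.72,.42 [-0.2276  0.3323 -0.0882]
.42,.42,.42 [-0.5543  0.625  -0.083 ]
.55,.05,.35 [-0.9324  0.723  -0.0046]
```

Emit:
move_arm:
  plan:
    - {"x": -0.025, "y": 0.037, "z": -0.01, "yaw": 0, "fingers": 0.28}
    - {"x": -0.051, "y": 0.074, "z": -0.02, "yaw": 0, "fingers": 0.28}
    - {"x": -0.076, "y": 0.111, "z": -0.03, "yaw": 0, "fingers": 0.28}
    - {"x": -0.101, "y": 0.148, "z": -0.04, "yaw": 0, "fingers": 0.28}
    - {"x": -0.126, "y": 0.185, "z": -0.05, "yaw": 0, "fingers": 0.28}

```text
time: 21.8
eef_pos: [-0.0541, 0.806, 0.3819]
tcp_rot: [0.676, 0.737, -0.012, 0.006]
contact_force: [-0.3, 0.7, -0.2]
opening: 0.72
finger_force: 0.0
```

Emit:
move_arm:
  plan:
    - {"x": -0.025, "y": 0.037, "z": -0.01, "yaw": 0, "fingers": 0.28}
    - {"x": -0.051, "y": 0.074, "z": -0.02, "yaw": 0, "fingers": 0.28}
    - {"x": -0.076, "y": 0.111, "z": -0.03, "yaw": 0, "fingers": 0.28}
    - {"x": -0.11, "y": 0.145, "z": -0.035, "yaw": 0, "fingers": 0.28}
    - {"x": -0.145, "y": 0.178, "z": -0.035, "yaw": 0, "fingers": 0.28}

```text
time: 22.3
eef_pos: [0.1363, 0.6784, 0.4196]
tcp_rot: [0.676, 0.737, -0.011, 0.006]
contact_force: [0.4, -0.6, 0.5]
opening: 0.715
finger_force: 0.0
```

Emit:
move_arm:
  plan:
    - {"x": -0.036, "y": 0.032, "z": 0, "yaw": 0, "fingers": 0.28}
    - {"x": -0.072, "y": 0.064, "z": 0, "yaw": 0, "fingers": 0.28}
    - {"x": -0.108, "y": 0.096, "z": 0, "yaw": 0, "fingers": 0.28}
    - {"x": -0.144, "y": 0.128, "z": 0, "yaw": 0, "fingers": 0.28}
    - {"x": -0.18, "y": 0.16, "z": 0, "yaw": 0, "fingers": 0.28}

```text
time: 22.8
eef_pos: [0.3109, 0.5125, 0.422]
tcp_rot: [0.675, 0.737, -0.012, 0.007]
contact_force: [0.4, 0.2, -0.3]
opening: 0.722
finger_force: 0.0
```

```bash
python3 st.py;python3 tf.py .42,.42,.42 .55,.05,.35 .5426,-.084,.12
```

```text
t 22.8 q [ 0.8618  0.0557  1.4991 -0.0128  1.6108  0.7741] p [0.3109 0.5125 0.422 ] fkerr [0. 0. 0.]
lean 1.6 az -102.5 y axis [ 0.9962  0.0872 -0.0082] x [-0.0873  0.9958 -0.0259]
F [ 0.3529  0.156  -0.3   ] 0.721956184936548 0.0
.42,.42,.42 [-0.1016  0.1006  0.0038]
.55,.05,.35 [-0.4796  0.1985  0.0828]
.5426,-.084,.12 [-0.6064  0.1813  0.3164]
```

Emit:
move_arm:
  plan:
    - {"x": -0.035, "y": 0.033, "z": 0, "yaw": 0, "fingers": 0.3}
    - {"x": -0.072, "y": 0.065, "z": 0, "yaw": 0, "fingers": 0.3}
    - {"x": -0.112, "y": 0.09, "z": 0.01, "yaw": 0, "fingers": 0.3}
    - {"x": -0.156, "y": 0.11, "z": 0.02, "yaw": 0, "fingers": 0.3}
    - {"x": -0.2, "y": 0.125, "z": 0.03, "yaw": 0, "fingers": 0.3}

```text
time: 23.3
eef_pos: [0.4527, 0.3231, 0.3956]
tcp_rot: [0.676, 0.737, -0.012, 0.007]
contact_force: [0.0, -0.7, -0.2]
opening: 0.7
finger_force: 0.0
```

Emit:
move_arm:
  plan:
    - {"x": -0.046, "y": 0.012, "z": 0.01, "yaw": 0, "fingers": 0.3}
    - {"x": -0.092, "y": 0.024, "z": 0.02, "yaw": 0, "fingers": 0.3}
    - {"x": -0.138, "y": 0.034, "z": 0.03, "yaw": 0, "fingers": 0.3}
    - {"x": -0.184, "y": 0.044, "z": 0.04, "yaw": 0, "fingers": 0.3}
    - {"x": -0.23, "y": 0.054, "z": 0.05, "yaw": 0, "fingers": 0.3}

```text
time: 23.8
eef_pos: [0.5254, 0.0973, 0.3518]
tcp_rot: [0.676, 0.737, -0.012, 0.008]
contact_force: [0.5, -0.0, 0.5]
opening: 0.697
finger_force: 0.0
```

```bash
python3 st.py;python3 tf.py .5426,-.084,.12;  python3 - <<'E'
from h import *
print(ctrl.get_state()['time'])
I=ctrl.read_camera('top');cv2.imwrite('pics/t4.png',cv2.resize(I[130:250,80:350],None,fx=2.9,fy=2.9,interpolation=cv2.INTER_CUBIC)[...,::-1])
E
```

```text
t 23.8 q [ 0.0063 -0.0902  1.766  -0.0281  1.4708 -0.078 ] p [0.5254 0.0973 0.3518] fkerr [ 0. -0. -0.]
lean 1.6 az -99.7 y axis [ 0.9962  0.087  -0.0072] x [-0.0872  0.9958 -0.0275]
F [ 0.4945 -0.011   0.5026] 0.6970703858360002 0.0
.5426,-.084,.12 [-0.1756  0.003   0.2367]
23.8
```

View pics/t4.png

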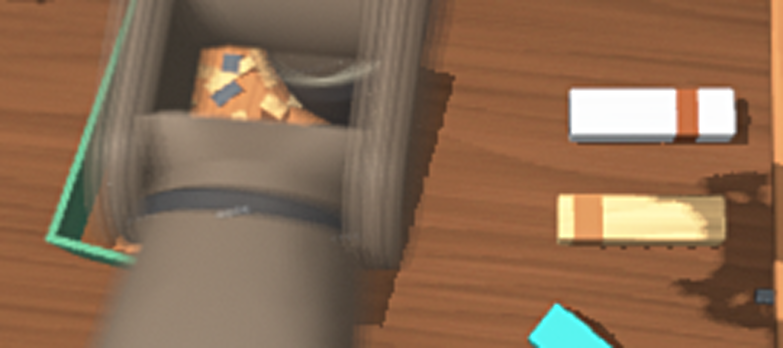

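The crop shows both blocks clear and aligned: wood spans (557–725, 195–240) and tube (569–736, 88–138) in crop pixels.

```bash
python3 -c "
from h import *
c=lambda L:[(u/2.9+80-.33,v/2.9+130-.33) for u,v in L]
print(ray('top',c([(557,217),(725,217),(641,217)]),.032),ray('top',c([(569,112),(736,112),(652.5,112)]),.03))"; python3 tf.py .5426,-.086,.06
```

```text
[[ 0.5366 -0.0176  0.032 ]
 [ 0.5526 -0.1574  0.032 ]
 [ 0.5446 -0.0876  0.032 ]] [[ 0.6288 -0.0182  0.03  ]
 [ 0.6448 -0.1597  0.03  ]
 [ 0.6368 -0.089   0.03  ]]
.5426,-.086,.06 [-0.1681  0.0044  0.2952]
```

Emit:
move_arm:
  plan:
    - {"x": -0.04, "y": 0.001, "z": 0.025, "yaw": 0, "fingers": 0.3}
    - {"x": -0.085, "y": 0.002, "z": 0.045, "yaw": 0, "fingers": 0.3}
    - {"x": -0.125, "y": 0.004, "z": 0.075, "yaw": 0, "fingers": 0.3}
    - {"x": -0.155, "y": 0.005, "z": 0.11, "yaw": 0, "fingers": 0.3}
    - {"x": -0.17, "y": 0.006, "z": 0.155, "yaw": 0, "fingers": 0.3}

```text
time: 24.35
eef_pos: [0.5464, -0.0768, 0.2026]
tcp_rot: [0.676, 0.736, -0.012, 0.01]
contact_force: [-0.7, -0.6, -0.3]
opening: 0.699
finger_force: 0.0
```

Emit:
move_arm:
  plan:
    - {"x": 0, "y": 0, "z": 0.045, "yaw": 0, "fingers": 0.3}
    - {"x": 0, "y": 0, "z": 0.09, "yaw": 0, "fingers": 0.3}
    - {"x": 0, "y": 0, "z": 0.13, "yaw": 0, "fingers": 0.3}
    - {"x": 0, "y": 0, "z": 0.14, "yaw": 0, "fingers": 0.3}
    - {"x": 0, "y": 0, "z": 0.14, "yaw": 0, "fingers": 0.3}

```text
time: 24.85
eef_pos: [0.5429, -0.0776, 0.0601]
tcp_rot: [0.676, 0.737, -0.013, 0.006]
contact_force: [-0.2, 0.4, 0.7]
opening: 0.701
finger_force: 0.0
```

```bash
python3 st.py;python3 tf.py .544,-.087,.010
```

```text
t 24.85 q [-0.3136  0.222   1.9994 -0.0365  0.9216 -0.3788] p [ 0.5429 -0.0776  0.0601] fkerr [ 0. -0. -0.]
lean 1.7 az -110.2 y axis [ 0.9961  0.087  -0.0124] x [-0.0873  0.9958 -0.0263]
F [-0.246   0.4009  0.6684] 0.7010388202194147 0.0
.544,-.087,.010 [-0.0081  0.0009  0.0503]
```

Emit:
move_arm:
  plan:
    - {"x": -0.008, "y": 0.001, "z": 0.02, "yaw": 0, "fingers": 0.3}
    - {"x": -0.008, "y": 0.001, "z": 0.04, "yaw": 0, "fingers": 0.3}
    - {"x": -0.008, "y": 0.001, "z": 0.05, "yaw": 0, "fingers": 0.3}
    - {"x": -0.008, "y": 0.001, "z": 0.05, "yaw": 0, "fingers": 0.3}

```text
time: 25.25
eef_pos: [0.5457, -0.0873, 0.0123]
tcp_rot: [0.675, 0.737, -0.013, 0.007]
contact_force: [-0.0, -1.4, -0.3]
opening: 0.704
finger_force: 0.0
```

Emit:
move_arm:
  plan:
    - {"x": 0, "y": 0, "z": 0, "yaw": 0, "fingers": 0.7}
    - {"x": 0, "y": 0, "z": 0, "yaw": 0, "fingers": 0.7}
    - {"x": 0, "y": 0, "z": 0, "yaw": 0, "fingers": 0.7}
    - {"x": 0, "y": 0, "z": 0, "yaw": 0, "fingers": 0.7}
  force: 30

```text
time: 25.65
eef_pos: [0.5467, -0.0877, 0.0136]
tcp_rot: [0.675, 0.737, -0.012, 0.009]
contact_force: [-1.6, 1.0, 5.9]
opening: 0.438
finger_force: 32.2
```

```bash
python3 st.py;python3 tf.py .544,-.08,.17 .519,.260,.17
```

```text
t 25.65 q [-0.3291  0.3072  2.     -0.0393  0.8288 -0.39  ] p [ 0.5467 -0.0877  0.0136] fkerr [-0. -0. -0.]
lean 1.7 az -97.3 y axis [ 0.9962  0.0872 -0.0063] x [-0.0873  0.9958 -0.0289]
F [-1.5639  0.9959  5.8506] 0.43848482965385865 32.23339140415192
.544,-.08,.17 [ 0.0034 -0.003  -0.1566]
.519,.260,.17 [ 0.3442  0.0017 -0.1664]
```

Emit:
move_arm:
  plan:
    - {"x": 0.001, "y": 0, "z": -0.02, "yaw": 0, "fingers": 0.7}
    - {"x": 0.002, "y": 0, "z": -0.05, "yaw": 0, "fingers": 0.7}
    - {"x": 0.003, "y": 0, "z": -0.09, "yaw": 0, "fingers": 0.7}
    - {"x": 0.003, "y": 0, "z": -0.13, "yaw": 0, "fingers": 0.7}
    - {"x": 0.006, "y": 0, "z": -0.16, "yaw": 0, "fingers": 0.7}

```text
time: 26.15
eef_pos: [0.5463, -0.077, 0.1741]
tcp_rot: [0.676, 0.737, -0.012, 0.008]
contact_force: [0.3, -0.2, -0.8]
opening: 0.438
finger_force: 31.4
```

```bash
python3 st.py;python3 tf.py .519,.260,.17
```

```text
t 26.15 q [-0.3107  0.0711  1.9326 -0.0322  1.1335 -0.3841] p [ 0.5463 -0.077   0.1741] fkerr [ 0. -0. -0.]
lean 1.7 az -98.9 y axis [ 0.9962  0.0868 -0.0071] x [-0.087   0.9958 -0.0286]
F [ 0.3417 -0.2216 -0.7616] 0.4377285869860299 31.387140154838562
.519,.260,.17 [ 0.3381  0.0021 -0.0056]
```

Emit:
move_arm:
  plan:
    - {"x": 0.03, "y": 0, "z": 0, "yaw": 0, "fingers": 0.7}
    - {"x": 0.075, "y": 0, "z": -0.001, "yaw": 0, "fingers": 0.7}
    - {"x": 0.12, "y": 0, "z": -0.002, "yaw": 0, "fingers": 0.7}
    - {"x": 0.165, "y": 0.001, "z": -0.003, "yaw": 0, "fingers": 0.7}
    - {"x": 0.21, "y": 0.001, "z": -0.004, "yaw": 0, "fingers": 0.7}

```text
time: 26.65
eef_pos: [0.5277, 0.1341, 0.1695]
tcp_rot: [0.676, 0.737, -0.013, 0.007]
contact_force: [-0.1, -0.6, -1.1]
opening: 0.441
finger_force: 31.4
```

Emit:
move_arm:
  plan:
    - {"x": 0.045, "y": 0, "z": -0.001, "yaw": 0, "fingers": 0.7}
    - {"x": 0.085, "y": 0.001, "z": -0.002, "yaw": 0, "fingers": 0.7}
    - {"x": 0.115, "y": 0.001, "z": -0.002, "yaw": 0, "fingers": 0.7}
    - {"x": 0.128, "y": 0.001, "z": -0.002, "yaw": 0, "fingers": 0.7}
    - {"x": 0.128, "y": 0.001, "z": -0.002, "yaw": 0, "fingers": 0.7}

```text
time: 27.15
eef_pos: [0.5176, 0.2612, 0.1676]
tcp_rot: [0.675, 0.738, -0.013, 0.007]
contact_force: [-0.1, -1.2, -0.4]
opening: 0.435
finger_force: 31.4
```

```bash
python3 st.py;python3 tf.py .519,.260,.072;  python3 - <<'E'
from h import *
I=ctrl.read_camera('side');cv2.imwrite('pics/s5.png',cv2.resize(I[180:360,50:270],None,fx=3,fy=3,interpolation=cv2.INTER_CUBIC)[...,::-1])
E
```

```text
t 27.15 q [ 0.3033  0.1502  1.8586 -0.0274  1.1489  0.2248] p [0.5176 0.2612 0.1676] fkerr [ 0. -0. -0.]
lean 1.7 az -105.3 y axis [ 0.9959  0.0896 -0.0104] x [-0.0898  0.9956 -0.0278]
F [-0.089  -1.1679 -0.4406] 0.43501703072877956 31.37190878391266
.519,.260,.072 [0.0014 0.0023 0.0956]
```

View pics/s5.png

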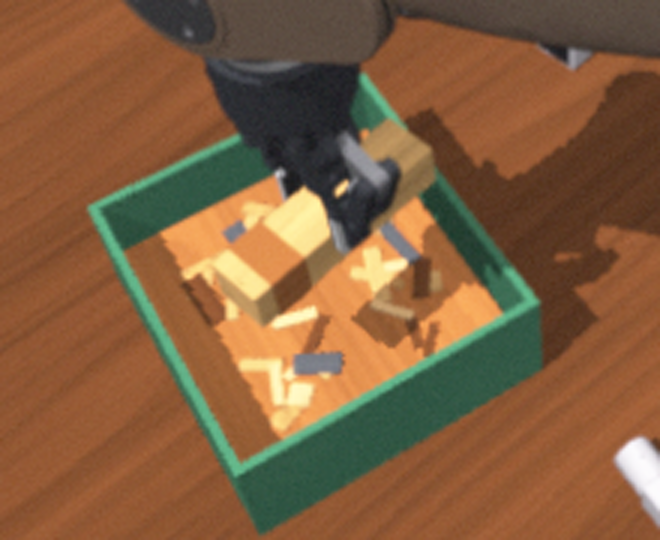

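The wood is held level over the bin, from (240,290) to (410,160) in the crop, and clear of the walls. I'll lower it towards the scrap and feel for contact.

Emit:
move_arm:
  plan:
    - {"x": 0, "y": 0.001, "z": 0.03, "yaw": 0, "fingers": 0.7}
    - {"x": 0.001, "y": 0.002, "z": 0.06, "yaw": 0, "fingers": 0.7}
    - {"x": 0.001, "y": 0.002, "z": 0.085, "yaw": 0, "fingers": 0.7}
    - {"x": 0.001, "y": 0.002, "z": 0.095, "yaw": 0, "fingers": 0.7}
    - {"x": 0.001, "y": 0.002, "z": 0.095, "yaw": 0, "fingers": 0.7}

```text
time: 27.7
eef_pos: [0.5186, 0.2569, 0.0713]
tcp_rot: [0.676, 0.737, -0.015, 0.006]
contact_force: [-0.5, 0.6, -0.7]
opening: 0.437
finger_force: 31.4
```

Emit:
move_arm:
  plan:
    - {"x": 0, "y": 0, "z": 0.003, "yaw": 0, "fingers": 0.7}
    - {"x": 0, "y": 0, "z": 0.005, "yaw": 0, "fingers": 0.7}
    - {"x": 0, "y": 0, "z": 0.005, "yaw": 0, "fingers": 0.7}

```text
time: 28.0
eef_pos: [0.5202, 0.2585, 0.0691]
tcp_rot: [0.676, 0.737, -0.012, 0.007]
contact_force: [-0.1, -0.6, -1.2]
opening: 0.44
finger_force: 31.4
```

Emit:
move_arm:
  plan:
    - {"x": 0, "y": 0, "z": 0.003, "yaw": 0, "fingers": 0.7}
    - {"x": 0, "y": 0, "z": 0.005, "yaw": 0, "fingers": 0.7}
    - {"x": 0, "y": 0, "z": 0.005, "yaw": 0, "fingers": 0.7}

```text
time: 28.3
eef_pos: [0.5191, 0.2583, 0.0627]
tcp_rot: [0.675, 0.737, -0.013, 0.007]
contact_force: [0.9, 0.7, -0.7]
opening: 0.439
finger_force: 31.4
```

Emit:
move_arm:
  plan:
    - {"x": 0, "y": 0, "z": 0.003, "yaw": 0, "fingers": 0.7}
    - {"x": 0, "y": 0, "z": 0.005, "yaw": 0, "fingers": 0.7}
    - {"x": 0, "y": 0, "z": 0.005, "yaw": 0, "fingers": 0.7}

```text
time: 28.6
eef_pos: [0.519, 0.2581, 0.0575]
tcp_rot: [0.675, 0.737, -0.013, 0.007]
contact_force: [-0.1, 1.5, -1.7]
opening: 0.437
finger_force: 31.4
```

Emit:
move_arm:
  plan:
    - {"x": 0, "y": 0, "z": 0.002, "yaw": 0, "fingers": 0.7}
    - {"x": 0, "y": 0, "z": 0.004, "yaw": 0, "fingers": 0.7}
    - {"x": 0, "y": 0, "z": 0.004, "yaw": 0, "fingers": 0.7}

```text
time: 28.9
eef_pos: [0.5191, 0.2579, 0.0536]
tcp_rot: [0.675, 0.737, -0.013, 0.007]
contact_force: [-0.4, 0.4, -1.3]
opening: 0.437
finger_force: 31.4
```

Emit:
move_arm:
  plan:
    - {"x": 0, "y": 0, "z": 0.003, "yaw": 0, "fingers": 0.7}
    - {"x": 0, "y": 0, "z": 0.005, "yaw": 0, "fingers": 0.7}
    - {"x": 0, "y": 0, "z": 0.005, "yaw": 0, "fingers": 0.7}

```text
time: 29.2
eef_pos: [0.5195, 0.258, 0.0495]
tcp_rot: [0.675, 0.737, -0.013, 0.007]
contact_force: [-1.2, 0.6, 2.1]
opening: 0.44
finger_force: 31.8
```

Emit:
move_arm:
  plan:
    - {"x": 0, "y": 0, "z": 0.002, "yaw": 0, "fingers": 0.7}
    - {"x": 0, "y": 0, "z": 0.004, "yaw": 0, "fingers": 0.7}
    - {"x": 0, "y": 0, "z": 0.004, "yaw": 0, "fingers": 0.7}

```text
time: 29.5
eef_pos: [0.5199, 0.2581, 0.0494]
tcp_rot: [0.675, 0.737, -0.013, 0.007]
contact_force: [-9.4, -2.7, 20.7]
opening: 0.438
finger_force: 33.6
```

Contact at TCP height about 0.0495. I'll ease off, release to about 60 mm, and rise.

Emit:
move_arm:
  plan:
    - {"x": 0, "y": 0, "z": -0.004, "yaw": 0, "fingers": 0.7}
    - {"x": 0, "y": 0, "z": -0.004, "yaw": 0, "fingers": 0.7}
    - {"x": 0, "y": 0, "z": -0.004, "yaw": 0, "fingers": 0.32}
    - {"x": 0, "y": 0, "z": -0.004, "yaw": 0, "fingers": 0.32}
    - {"x": 0, "y": 0, "z": -0.004, "yaw": 0, "fingers": 0.32}

```text
time: 30.0
eef_pos: [0.519, 0.2578, 0.0484]
tcp_rot: [0.676, 0.737, -0.013, 0.007]
contact_force: [0.4, 0.5, 0.5]
opening: 0.68
finger_force: 0.0
```

Emit:
move_arm:
  plan:
    - {"x": 0, "y": 0, "z": -0.02, "yaw": 0, "fingers": 0.32}
    - {"x": 0, "y": 0, "z": -0.06, "yaw": 0, "fingers": 0.32}
    - {"x": 0, "y": 0, "z": -0.1, "yaw": 0, "fingers": 0.32}
    - {"x": 0, "y": 0, "z": -0.14, "yaw": 0, "fingers": 0.32}

```text
time: 30.4
eef_pos: [0.52, 0.2617, 0.1898]
tcp_rot: [0.676, 0.737, -0.013, 0.007]
contact_force: [0.0, -0.4, -0.3]
opening: 0.68
finger_force: 0.0
```

```bash
python3 st.py;python3 tf.py .638,-.087,.17 .638,-.087,.010
```

```text
t 30.4 q [ 0.3029  0.1324  1.8355 -0.0267  1.1901  0.2257] p [0.52   0.2617 0.1898] fkerr [ 0. -0. -0.]
lean 1.7 az -106.0 y axis [ 0.9962  0.087  -0.0106] x [-0.0873  0.9958 -0.0277]
F [ 0.0023 -0.4191 -0.2778] 0.6799095003407268 0.0
.638,-.087,.17 [-0.357   0.0874  0.0288]
.638,-.087,.010 [-0.3526  0.0891  0.1887]
```

Emit:
move_arm:
  plan:
    - {"x": -0.044, "y": 0.011, "z": 0, "yaw": 0, "fingers": 0.28}
    - {"x": -0.088, "y": 0.022, "z": 0, "yaw": 0, "fingers": 0.28}
    - {"x": -0.132, "y": 0.033, "z": 0, "yaw": 0, "fingers": 0.28}
    - {"x": -0.176, "y": 0.044, "z": 0.01, "yaw": 0, "fingers": 0.28}
    - {"x": -0.22, "y": 0.055, "z": 0.02, "yaw": 0, "fingers": 0.28}

```text
time: 30.9
eef_pos: [0.5947, 0.0453, 0.1745]
tcp_rot: [0.675, 0.737, -0.012, 0.007]
contact_force: [-0.2, 1.3, -0.4]
opening: 0.723
finger_force: 0.0
```

Emit:
move_arm:
  plan:
    - {"x": -0.044, "y": 0.011, "z": 0.005, "yaw": 0, "fingers": 0.28}
    - {"x": -0.088, "y": 0.022, "z": 0.02, "yaw": 0, "fingers": 0.28}
    - {"x": -0.12, "y": 0.03, "z": 0.05, "yaw": 0, "fingers": 0.28}
    - {"x": -0.134, "y": 0.033, "z": 0.09, "yaw": 0, "fingers": 0.28}
    - {"x": -0.134, "y": 0.033, "z": 0.11, "yaw": 0, "fingers": 0.28}

```text
time: 31.4
eef_pos: [0.6364, -0.089, 0.0638]
tcp_rot: [0.677, 0.736, -0.014, 0.005]
contact_force: [-0.2, 0.4, -1.0]
opening: 0.723
finger_force: 0.0
```

```bash
python3 st.py;python3 tf.py .637,-.089,.0105
```

```text
t 31.4 q [-0.285   0.3995  1.7609 -0.0354  0.9853 -0.3494] p [ 0.6364 -0.089   0.0638] fkerr [-0. -0.  0.]
lean 1.7 az -113.7 y axis [ 0.9964  0.0837 -0.0142] x [-0.0841  0.9961 -0.0261]
F [-0.2275  0.4468 -1.004 ] 0.7226188360275033 0.0
.637,-.089,.0105 [0.0013 0.0014 0.0533]
```

Emit:
move_arm:
  plan:
    - {"x": 0, "y": 0.001, "z": 0.02, "yaw": 0, "fingers": 0.28}
    - {"x": 0.001, "y": 0.001, "z": 0.04, "yaw": 0, "fingers": 0.28}
    - {"x": 0.001, "y": 0.001, "z": 0.05, "yaw": 0, "fingers": 0.28}
    - {"x": 0.001, "y": 0.001, "z": 0.05, "yaw": 0, "fingers": 0.28}

```text
time: 31.8
eef_pos: [0.637, -0.0866, 0.0156]
tcp_rot: [0.675, 0.737, -0.014, 0.005]
contact_force: [0.0, 0.1, -0.4]
opening: 0.719
finger_force: 0.0
```

Emit:
move_arm:
  plan:
    - {"x": 0, "y": 0, "z": 0, "yaw": 0, "fingers": 0.7}
    - {"x": 0, "y": 0, "z": 0, "yaw": 0, "fingers": 0.7}
    - {"x": 0, "y": 0, "z": 0, "yaw": 0, "fingers": 0.7}
    - {"x": 0, "y": 0, "z": 0, "yaw": 0, "fingers": 0.7}
  force: 50

```text
time: 32.2
eef_pos: [0.6397, -0.0872, 0.0195]
tcp_rot: [0.675, 0.737, -0.012, 0.008]
contact_force: [0.6, 0.7, 3.5]
opening: 0.446
finger_force: 53.1
```

Emit:
move_arm:
  plan:
    - {"x": 0.001, "y": 0, "z": -0.02, "yaw": 0, "fingers": 0.7}
    - {"x": 0.002, "y": 0, "z": -0.05, "yaw": 0, "fingers": 0.7}
    - {"x": 0.003, "y": 0, "z": -0.09, "yaw": 0, "fingers": 0.7}
    - {"x": 0.003, "y": 0, "z": -0.13, "yaw": 0, "fingers": 0.7}
    - {"x": 0.006, "y": 0, "z": -0.16, "yaw": 0, "fingers": 0.7}

```text
time: 32.7
eef_pos: [0.6391, -0.0766, 0.1795]
tcp_rot: [0.676, 0.737, -0.013, 0.007]
contact_force: [0.8, -0.2, -3.9]
opening: 0.448
finger_force: 52.4
```

```bash
python3 st.py;python3 tf.py .595,.250,.17;  python3 - <<'E'
from h import *
I=ctrl.read_camera('top');cv2.imwrite('pics/t6.png',cv2.resize(I[90:260,80:350],None,fx=2.9,fy=2.9,interpolation=cv2.INTER_CUBIC)[...,::-1])
E
```

```text
t 32.7 q [-0.2652  0.2647  1.7008 -0.0316  1.1747 -0.3401] p [ 0.6391 -0.0766  0.1795] fkerr [-0. -0. -0.]
lean 1.7 az -102.2 y axis [ 0.9962  0.0868 -0.0086] x [-0.087   0.9958 -0.0279]
F [ 0.781  -0.1599 -3.907 ] 0.44829282708346413 52.386871576309204
.595,.250,.17 [ 0.3293 -0.0155  0.0004]
```

View pics/t6.png

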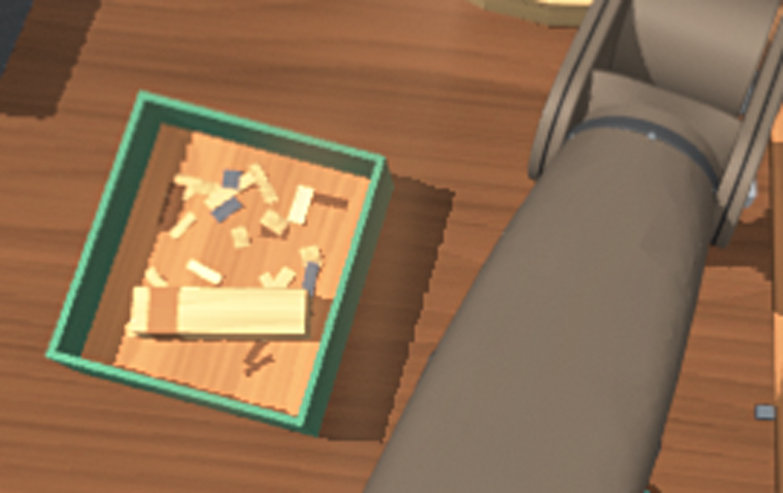

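Wood lies flat in the bin at (220,312) in the crop, and there's room above it for the tube. Carrying the tube over now.

Emit:
move_arm:
  plan:
    - {"x": 0.03, "y": 0, "z": 0, "yaw": 0, "fingers": 0.7}
    - {"x": 0.075, "y": -0.003, "z": 0, "yaw": 0, "fingers": 0.7}
    - {"x": 0.12, "y": -0.006, "z": 0, "yaw": 0, "fingers": 0.7}
    - {"x": 0.165, "y": -0.008, "z": 0, "yaw": 0, "fingers": 0.7}
    - {"x": 0.21, "y": -0.01, "z": 0, "yaw": 0, "fingers": 0.7}

```text
time: 33.25
eef_pos: [0.6091, 0.1332, 0.1694]
tcp_rot: [0.676, 0.737, -0.014, 0.006]
contact_force: [1.1, 0.6, -3.9]
opening: 0.451
finger_force: 52.3
```

Emit:
move_arm:
  plan:
    - {"x": 0.04, "y": -0.001, "z": 0, "yaw": 0, "fingers": 0.7}
    - {"x": 0.08, "y": -0.003, "z": 0, "yaw": 0, "fingers": 0.7}
    - {"x": 0.105, "y": -0.004, "z": 0, "yaw": 0, "fingers": 0.7}
    - {"x": 0.118, "y": -0.004, "z": 0, "yaw": 0, "fingers": 0.7}
    - {"x": 0.118, "y": -0.004, "z": 0, "yaw": 0, "fingers": 0.7}

```text
time: 33.75
eef_pos: [0.5954, 0.2499, 0.1669]
tcp_rot: [0.675, 0.738, -0.014, 0.006]
contact_force: [-0.2, -1.5, -3.8]
opening: 0.448
finger_force: 52.3
```

```bash
python3 st.py;python3 tf.py .596,.248,.075
```

```text
t 33.75 q [ 0.2505  0.2904  1.6935 -0.0278  1.1744  0.1719] p [0.5954 0.2499 0.1669] fkerr [-0. -0.  0.]
lean 1.8 az -108.5 y axis [ 0.9959  0.0893 -0.0123] x [-0.0896  0.9956 -0.028 ]
F [-0.1711 -1.4855 -3.7869] 0.44836557136671096 52.32048153877258
.596,.248,.075 [0.0006 0.0016 0.0919]
```

Emit:
move_arm:
  plan:
    - {"x": 0, "y": 0.001, "z": 0.03, "yaw": 0, "fingers": 0.7}
    - {"x": 0.001, "y": 0.001, "z": 0.06, "yaw": 0, "fingers": 0.7}
    - {"x": 0.001, "y": 0.001, "z": 0.085, "yaw": 0, "fingers": 0.7}
    - {"x": 0.001, "y": 0.001, "z": 0.092, "yaw": 0, "fingers": 0.7}
    - {"x": 0.001, "y": 0.001, "z": 0.092, "yaw": 0, "fingers": 0.7}

```text
time: 34.25
eef_pos: [0.596, 0.2457, 0.0749]
tcp_rot: [0.676, 0.737, -0.015, 0.006]
contact_force: [-0.4, -0.8, -3.6]
opening: 0.45
finger_force: 52.3
```

Emit:
move_arm:
  plan:
    - {"x": 0, "y": 0, "z": 0.004, "yaw": 0, "fingers": 0.7}
    - {"x": 0, "y": 0, "z": 0.008, "yaw": 0, "fingers": 0.7}
    - {"x": 0, "y": 0, "z": 0.01, "yaw": 0, "fingers": 0.7}
    - {"x": 0, "y": 0, "z": 0.01, "yaw": 0, "fingers": 0.7}

```text
time: 34.65
eef_pos: [0.5968, 0.2471, 0.0671]
tcp_rot: [0.675, 0.737, -0.013, 0.007]
contact_force: [-0.7, 0.1, -3.9]
opening: 0.455
finger_force: 52.3
```

Emit:
move_arm:
  plan:
    - {"x": 0, "y": 0, "z": 0.002, "yaw": 0, "fingers": 0.7}
    - {"x": 0, "y": 0, "z": 0.004, "yaw": 0, "fingers": 0.7}
    - {"x": 0, "y": 0, "z": 0.004, "yaw": 0, "fingers": 0.7}

```text
time: 34.95
eef_pos: [0.5964, 0.247, 0.0624]
tcp_rot: [0.675, 0.737, -0.013, 0.007]
contact_force: [-0.2, -0.5, -3.7]
opening: 0.455
finger_force: 52.3
```

Emit:
move_arm:
  plan:
    - {"x": 0, "y": 0, "z": 0.002, "yaw": 0, "fingers": 0.7}
    - {"x": 0, "y": 0, "z": 0.004, "yaw": 0, "fingers": 0.7}
    - {"x": 0, "y": 0, "z": 0.004, "yaw": 0, "fingers": 0.7}

```text
time: 35.25
eef_pos: [0.5963, 0.2468, 0.0582]
tcp_rot: [0.675, 0.737, -0.013, 0.007]
contact_force: [-0.3, 0.3, -3.4]
opening: 0.452
finger_force: 52.3
```

Emit:
move_arm:
  plan:
    - {"x": 0, "y": 0, "z": 0.002, "yaw": 0, "fingers": 0.7}
    - {"x": 0, "y": 0, "z": 0.003, "yaw": 0, "fingers": 0.7}
    - {"x": 0, "y": 0, "z": 0.003, "yaw": 0, "fingers": 0.7}

```text
time: 35.55
eef_pos: [0.5966, 0.2467, 0.0555]
tcp_rot: [0.676, 0.737, -0.013, 0.007]
contact_force: [0.1, 0.1, -3.4]
opening: 0.451
finger_force: 52.3
```

Emit:
move_arm:
  plan:
    - {"x": 0, "y": 0, "z": 0.002, "yaw": 0, "fingers": 0.7}
    - {"x": 0, "y": 0, "z": 0.003, "yaw": 0, "fingers": 0.7}
    - {"x": 0, "y": 0, "z": 0.003, "yaw": 0, "fingers": 0.7}

```text
time: 35.85
eef_pos: [0.597, 0.2469, 0.0554]
tcp_rot: [0.675, 0.737, -0.013, 0.007]
contact_force: [-5.1, -2.1, 5.8]
opening: 0.448
finger_force: 53.4
```

Emit:
move_arm:
  plan:
    - {"x": 0, "y": 0, "z": 0.001, "yaw": 0, "fingers": 0.7}
    - {"x": 0, "y": 0, "z": 0.002, "yaw": 0, "fingers": 0.7}
    - {"x": 0, "y": 0, "z": 0.002, "yaw": 0, "fingers": 0.7}

```text
time: 36.15
eef_pos: [0.5971, 0.2469, 0.0553]
tcp_rot: [0.675, 0.737, -0.013, 0.007]
contact_force: [-8.8, -2.7, 13.4]
opening: 0.45
finger_force: 54.2
```

Contact at TCP 0.0555. I'll ease off, release and rise.

Emit:
move_arm:
  plan:
    - {"x": 0, "y": 0, "z": -0.003, "yaw": 0, "fingers": 0.7}
    - {"x": 0, "y": 0, "z": -0.003, "yaw": 0, "fingers": 0.7}
    - {"x": 0, "y": 0, "z": -0.003, "yaw": 0, "fingers": 0.32}
    - {"x": 0, "y": 0, "z": -0.003, "yaw": 0, "fingers": 0.32}
    - {"x": 0, "y": 0, "z": -0.003, "yaw": 0, "fingers": 0.32}

```text
time: 36.65
eef_pos: [0.5968, 0.2467, 0.0535]
tcp_rot: [0.676, 0.737, -0.013, 0.007]
contact_force: [0.3, 0.2, -0.4]
opening: 0.676
finger_force: 0.0
```

Emit:
move_arm:
  plan:
    - {"x": 0, "y": 0, "z": -0.02, "yaw": 0, "fingers": 0.32}
    - {"x": 0, "y": 0, "z": -0.06, "yaw": 0, "fingers": 0.32}
    - {"x": 0, "y": 0, "z": -0.1, "yaw": 0, "fingers": 0.32}
    - {"x": 0, "y": 0, "z": -0.15, "yaw": 0, "fingers": 0.32}
    - {"x": 0, "y": 0, "z": -0.2, "yaw": 0, "fingers": 0.32}

```text
time: 37.15
eef_pos: [0.5977, 0.2522, 0.2547]
tcp_rot: [0.676, 0.737, -0.013, 0.007]
contact_force: [0.6, 0.2, 0.5]
opening: 0.679
finger_force: 0.0
```

Emit:
move_arm:
  plan:
    - {"x": -0.04, "y": 0, "z": 0, "yaw": 0, "fingers": 0.32}
    - {"x": -0.08, "y": 0, "z": 0, "yaw": 0, "fingers": 0.32}
    - {"x": -0.12, "y": 0, "z": 0, "yaw": 0, "fingers": 0.32}
    - {"x": -0.16, "y": 0, "z": 0, "yaw": 0, "fingers": 0.32}
    - {"x": -0.2, "y": 0, "z": 0, "yaw": 0, "fingers": 0.32}

```text
time: 37.65
eef_pos: [0.6155, 0.0517, 0.259]
tcp_rot: [0.675, 0.737, -0.013, 0.007]
contact_force: [1.4, 0.3, 0.0]
opening: 0.683
finger_force: 0.0
```

```bash
python3 st.py;  python3 - <<'E'
from h import *
I=ctrl.read_camera('side');cv2.imwrite('pics/s7.png',cv2.resize(I[50:370,60:512],None,fx=1.7,fy=1.7,interpolation=cv2.INTER_CUBIC)[...,::-1])
E
```

```text
t 37.65 q [-0.0686  0.1468  1.6899 -0.0297  1.3102 -0.1484] p [0.6155 0.0517 0.259 ] fkerr [ 0. -0. -0.]
lean 1.7 az -104.2 y axis [ 0.9961  0.0873 -0.0096] x [-0.0875  0.9958 -0.0275]
F [1.434  0.2904 0.0432] 0.6831828819118878 0.0
```

View pics/s7.png

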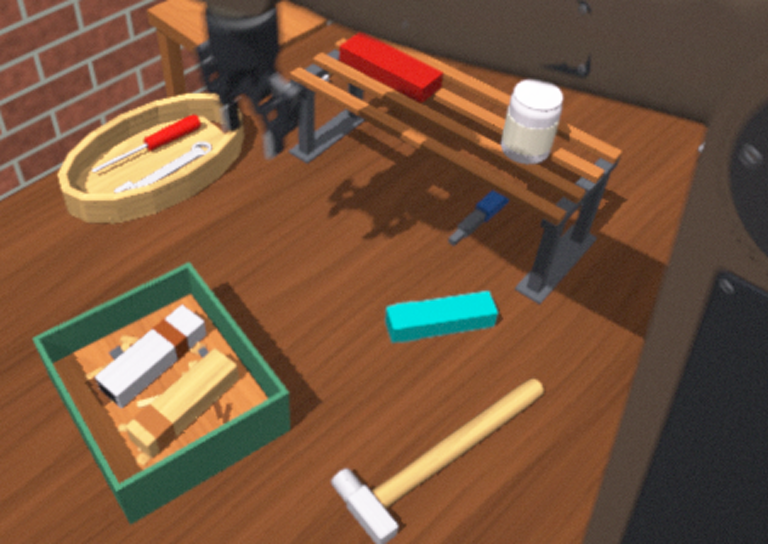

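Both offcuts lie flat in the bin: tube at (150,355), wood at (185,400). The drift, tin and stone are in place and the hand is clear. Handing in.

```bash
python3 -c "
from plant import ctrl
print(ctrl.sign_off())"
```

```text
the job is handed in; nothing more can be done
None
```

The wood and tube offcuts are lying flat in the green bin, released and at rest in the last picture, with the drift, tin and stone box in place; I handed the job in at about 38 s, and the hand-in returned no verdict.

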